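# Mix the settled flux bottles and stand them on the warmer

## Task

Get the flux bottles ready for the line: first turn the warmer's knob until its pointer stands at the brass tab on the dial, and leave it there. Then mix the bottles that are on the bench one at a time, from the tallest to the shortest: turn each right upside down, hold it so for three seconds, and turn it back; when you finish, all of them must stand upright, with the whole foot on the warmer's metal top. Leave the spool, the brush and the circuit board where they are.

Things in the scene. Friction and masses are not known exactly. Their poses are not given: they have to be found in the camera images.
- b1: the tallest of the four makes of closed bottle (200 mm): white plastic, round, 64 mm diameter, straight sides from the foot up to 166 mm, then a screwed-on black cap 48 mm in diameter with a flat top at 200 mm; about 400 g, with a weighted foot (balance point 59 mm above the underside). Origin: centre of its underside; z runs up through the cap. None if this bottle is absent today.
- b2: the second tallest of the four makes of closed bottle (175 mm): white plastic, round, 64 mm diameter, straight sides from the foot up to 141 mm, then a screwed-on black cap 48 mm in diameter with a flat top at 175 mm; about 360 g, with a weighted foot (balance point 49 mm above the underside). Origin: centre of its underside; z runs up through the cap. None if this bottle is absent today.
- b3: the third tallest of the four makes of closed bottle (150 mm): white plastic, round, 64 mm diameter, straight sides from the foot up to 116 mm, then a screwed-on black cap 48 mm in diameter with a flat top at 150 mm; about 320 g, with a weighted foot (balance point 41 mm above the underside). Origin: centre of its underside; z runs up through the cap. None if this bottle is absent today.
- b4: the shortest of the four makes of closed bottle (125 mm): white plastic, round, 64 mm diameter, straight sides from the foot up to 91 mm, then a screwed-on black cap 48 mm in diameter with a flat top at 125 mm; about 280 g, with a weighted foot (balance point 33 mm above the underside). Origin: centre of its underside; z runs up through the cap. None if this bottle is absent today.
- warmer: the bottle warmer, fixed to the bench: a raised metal-topped block (x -5 to +125 mm, y -165 to +165 mm, top 60 mm above the bench) with a low black control panel on the robot's side (x -125 to -5 mm, top 34 mm above the bench). Origin: on the bench, between panel and block; x points from panel to block, y along the row, z up.
- plate (a point): centre of the warmer's flat metal top, 60 mm above the bench, axes as the warmer's; the top reaches 65 mm to either side in x and 160 mm in y. Room for three bottles in a row along y, 100 mm apart.
- knob_grip (a point): on the knob's upright axis, 65 mm above the bench, at the height to grip: the knob has an upright bar 56 mm long (along this point's x), 14 mm thick (y) and 36 mm high (44 to 80 mm above the bench) on a 54 mm disc. The white pointer line is on the -x half of the bar. It turns with the knob.
- knob (a joint): angle of the warmer's knob: 0 with the pointer towards the panel's front edge (-x of the warmer), growing clockwise seen from above, to 3.6 rad; stays where it is left, light friction (0.06 N m).
- rider (a joint): angle of the brass tab that marks the wanted setting on the rim of the round white dial under the knob, same zero and direction as the knob; a stiff tab (2 N m) that the job leaves alone; its top is 44 mm above the bench.
- knob_pointer (a point): point of the knob's white pointer line, 45 mm from the knob's axis, 39 mm above the bench.
- rider_mark (a point): where the knob's pointer must stand: at the inner end of the brass tab (22 x 12 x 10 mm), 45 mm from the knob's axis.
- spool: bystander: green-flanged spool of solder wire, 72 mm diameter, 68 mm high, standing beyond the bottles. Origin: centre of its underside.
- brush: bystander: black brush 150 mm long lying along its x on the bench. Origin: centre of its underside.
- board: bystander: green circuit board 80 x 110 mm on four black feet, 18 mm high (components to 32 mm). Origin: centre of its underside.
Things that resemble listed ones, but are neither listed nor needed, are in the scene too. Leave any blue or orange look-alike of the b2 alone.

How it is judged (in metres and radians):
On the way, in this order (a step that is already met when the one before it is completed fails the run):
1. the knob's pointer is turned to the brass tab (within 7 mm at the pointer's tip, about 9 degrees) (horizontal distance between knob_pointer and rider_mark below 0.007 m), for 0.3 s.
2. the tallest bottle (b1) is held upside down (within 23 degrees) for two seconds (angle between b1's own z axis and vertical above 2.74 rad), for 2 s.
3. the second tallest bottle (b2) is held upside down (within 23 degrees) for two seconds (angle between b2's own z axis and vertical above 2.74 rad), for 2 s.
4. the third tallest bottle (b3) is held upside down (within 23 degrees) for two seconds (angle between b3's own z axis and vertical above 2.74 rad), for 2 s.
5. the shortest bottle (b4) is held upside down (within 23 degrees) for two seconds (angle between b4's own z axis and vertical above 2.74 rad), for 2 s.
At the end, for the whole second after the job is handed in: The knob's pointer is within 7 mm of the tab's mark, and every bottle present stands upright (within 6 degrees) and at rest on the warmer's metal top, its centre within 45 mm (across) and 142 mm (along) of the top's centre (horizontal distance between knob_pointer and rider_mark below 0.007 m and angle between each of b1, b2, b3, b4's own z axis and vertical below 0.1 rad and x of b1 in the frame of plate between -0.045 and 0.045 m and y of b1 in the frame of plate between -0.142 and 0.142 m and z of b1 in the frame of plate between -0.006 and 0.006 m and linear speed of each of b1, b2, b3, b4 below 0.03 m/s and x of b2 in the frame of plate between -0.045 and 0.045 m and y of b2 in the frame of plate between -0.142 and 0.142 m and z of b2 in the frame of plate between -0.006 and 0.006 m and x of b3 in the frame of plate between -0.045 and 0.045 m and y of b3 in the frame of plate between -0.142 and 0.142 m and z of b3 in the frame of plate between -0.006 and 0.006 m and x of b4 in the frame of plate between -0.045 and 0.045 m and y of b4 in the frame of plate between -0.142 and 0.142 m and z of b4 in the frame of plate between -0.006 and 0.006 m); the robot touches nothing.
It fails at once if the spool is shifted by more than 40 mm (distance of spool from where it was at the start of the episode above 0.04 m).
It fails at once if the brush is shifted by more than 40 mm (distance of brush from where it was at the start of the episode above 0.04 m).
It fails at once if the board is shifted by more than 40 mm (distance of board from where it was at the start of the episode above 0.04 m).
Of b1, b2, b3, b4 only 2 to 3 are there at a start; the rules pass over those that are not, and their reading is None.
At some moment in a run one of b1, b2, b3, b4 may be knocked a few centimetres aside while the robot is not near it.
It also fails if it takes over 210 s, if anything falls off the work surface, if the arm or the gripper's body presses on something with over 40 N, if the wrist force passes 120 N, or if a joint passes its speed limit or range.

## Robot

A 6-joint arm with a two-finger parallel gripper is mounted at the origin on the work surface. World frame = base frame: x ahead of the robot, y to its left, z up, the work surface at z = 0. Lengths are in mm, angles in rad, forces in N, time in s.
With the tool pointing down it reaches from about 400 to 925 mm from the base axis. Payload 12.5 kg.
Tool frame: the origin (TCP) lies between the finger pads; the fingertips stand 17 mm ahead of it and the grasp point (between the pads) lies 2 mm behind it; z points along the fingers, y is the line along which they close (so a half turn about z gives the same grasp; the last joint's range is limited). The gripper opens to 95 mm and grips with 3 to 60 N. Pads are 20 mm wide; open, the fingers measure 119 mm over their backs; the gripper's body (75 mm by 180 mm) begins 59 mm behind the grasp point.
Start: joints at [-1.24, 0.491, 1.559, -0, 1.092, -0.106], TCP at [264.425, -566.325, 231.661] pointing down, gripper open.
Joint ranges: [-3.1, 3.1], [-0.84, 2.19], [0.05, 2.79], [-1.13, 4.28], [0.06, 2.93], [-2.69, 2.69]. Speed limits (rad/s): [2.22, 2.22, 2.79, 3.14, 3.14, 3.14].

## Interface

Orientations are given as a rotation vector (axis times angle).
In Python, from station import robot gives the robot as it stands.
- The arm moves only by the shell command python3 -m inch 'ROWS' [FORCE]. ROWS is JSON, a list of rows, each a list of 3 entries, a list of its own where there are three numbers: the turn, a rotation vector about the tool's x, y, z each as a share of 90 degrees, from -1 to 1, then the shift along the tool's x, y, z each as a share of 25 mm, from -1 to 1, then the opening, from 0 (shut) to 1 (fully open). A call has 1 to 12 rows; each row shifts and turns the commanded pose from where the row before left it, along the tool's axes as they then stand; what a row does not reach is not made up. A row lasts 1/10 s, in which the tool goes at most 50 mm and 8.59 degrees, less where a joint would pass 70% of its speed; a pose out of reach is approached as far as the arm can. A call with a number of a shift or a turn outside -1 to 1 is refused whole. A call with a gripper value outside its range is refused whole. The fingers move at their own pace and stop on an object; FORCE is the grip in N (left out, the last holds). Time passes only in rows, so rows that do not move let the fingers close. It gives the time, the measured TCP pose, the force, the opening and the grip force at its end, in the units of the state.
- robot.state(): the state, without advancing time (a new reading comes with each control period).
- robot.capture(name): name is "side" or "top" or "wrist"; returns a dict with "color" (420x560x3 uint8, red, green, blue), "K" (3x3 intrinsics, pixels), "distortion" ([k1, k2, p1, p2, k3] as OpenCV has them; the pictures are not rectified), "R" (3x3) and "t" (3): a world point X has camera coordinates R X + t. Camera axes: x right, y down, z forward; pixel columns grow to the right and rows downward; lengths in mm; the calibration is good to about 2 mm. A picture is of the moment at which its call begins. There is no depth.
- robot.finish_job(): hands the job in; it is judged then, once.
The state is a dict: "time_s": time; "joint_pos": joint angles; "qd": joint speeds; "tau": joint torques, N m; "position": TCP position; "ee_rot": TCP orientation; "wrist_force": force on the tool from outside, world axes, zero at the start; "moment": the same for the moment, N m; "finger_gap": finger opening in mm; "finger_force": force on a finger pad.
Only numpy, scipy, OpenCV 4.12 (cv2) and the standard library are available. Lean on these libraries where they do the work, as an engineer would, in place of code of your own. Each camera call takes 0.05 s, during which the arm holds its last target. There are 200 camera calls.

## Working session

There is one attempt and no reset: what is moved stays moved. The work goes in short steps, Python scripts to look and compute and a shell command to move; the robot and the scene stay as the last step left them, time stands still between calls to the robot, and variables do not carry over. Pictures are saved under pics/ and viewed, at most 15 in all, crops included, and the job is handed in when it is done.

```bash
ls; mkdir -p pics; python3 - <<'E'
from station import robot
import cv2
for n in ("side","top","wrist"):
    c=robot.capture(n); cv2.imwrite(f"pics/{n}0.png",c["color"][:,:,::-1])
    print(n,c["K"],c["distortion"],c["R"],c["t"])
print(robot.state())
E
```

```text
pics
side [[502.67391752   0.         281.74185507]
 [  0.         502.67391752 204.93749754]
 [  0.           0.           1.        ]] [-0.04169394  0.          0.          0.          0.        ] [[-0.85963015 -0.51091313  0.00194337]
 [-0.38857607  0.65131442 -0.65176542]
 [ 0.33172976 -0.56103235 -0.75841813]] [ 474.03982911  315.5380975  1119.8107491 ]
top [[427.57027517   0.         277.51663113]
 [  0.         427.57027517 205.94240321]
 [  0.           0.           1.        ]] [-0.01352901  0.          0.          0.          0.        ] [[-0.01545412 -0.99979416 -0.01314576]
 [-0.99258075  0.01692574 -0.12040339]
 [ 0.1206011   0.0111875  -0.99263801]] [ -38.33647067  601.04129687 1015.18430523]
wrist [[307.56902683   0.         279.83634305]
 [  0.         307.56902683 205.54898693]
 [  0.           0.           1.        ]] [-0.00375476  0.          0.          0.          0.        ] [[ 4.23614825e-01 -9.05842212e-01 -6.05908052e-04]
 [-8.67452859e-01 -4.05854623e-01  2.87763031e-01]
 [-2.60913811e-01 -1.21375089e-01 -9.57701452e-01]] [-625.90445894  -33.63499708  391.48845454]
{'time_s': 0.15, 'joint_pos': array([-1.23961030e+00,  4.91416284e-01,  1.55928813e+00, -1.71730095e-06,
        1.09169262e+00, -1.05580891e-01]), 'qd': array([ 0.00053349, -0.00196461, -0.00215408, -0.00093058, -0.00248989,
       -0.00119497]), 'tau': array([ 1.82933934e-03, -6.12897205e+01, -2.58277631e+01,  6.92668115e-02,
        4.73104685e-02, -8.73759109e-05]), 'position': array([ 264.36431938, -566.16963224,  231.20631577]), 'ee_rot': array([-3.06619614e+00, -6.80459660e-01,  1.44568111e-04]), 'wrist_force': array([-0.36299712, -0.47502033, -0.29617886]), 'moment': array([ 0.03075568, -0.00333776,  0.00101112]), 'finger_force': 0.0, 'finger_gap': 94.91266401038256}
```

View pics/top0.png

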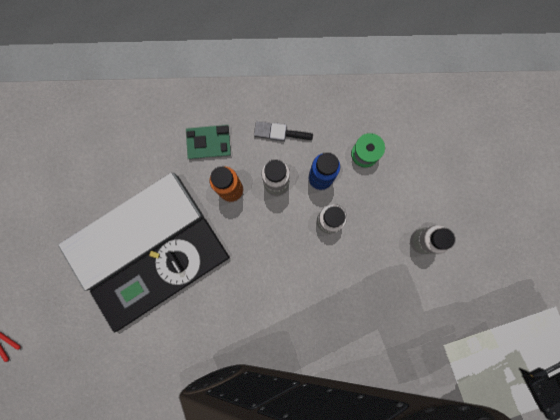

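View pics/side0.png

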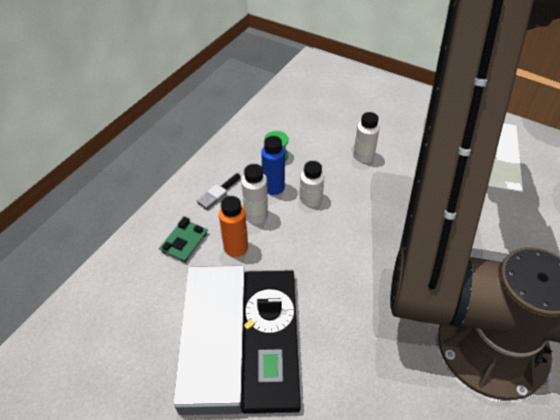

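White bottles in the top picture are at caps (275,171), (334,217) and (441,239). The orange (222,177) and blue (326,163) ones are look-alikes. The dial is at (178,262), with its brass tab at (154,255). I'll take close crops next.

```bash
python3 - <<'E'
import cv2,numpy as np
t=cv2.imread("pics/top0.png"); s=cv2.imread("pics/side0.png")
a=cv2.resize(t[140:280,200:470],None,fx=2.9,fy=2.9,interpolation=cv2.INTER_CUBIC)
cv2.imwrite("pics/c1.png",a[:600,:800])
# dial crop x5 and side crop x3
d=cv2.resize(t[225:300,140:220],(400,375),interpolation=cv2.INTER_CUBIC)
e=cv2.resize(s[100:235,230:390],(400,338),interpolation=cv2.INTER_CUBIC)
o=np.zeros((375,800,3),np.uint8);o[:375,:400]=d;o[:338,400:]=e
cv2.imwrite("pics/c2.png",o)
E
```

```text
(no output)
```

View pics/c1.png

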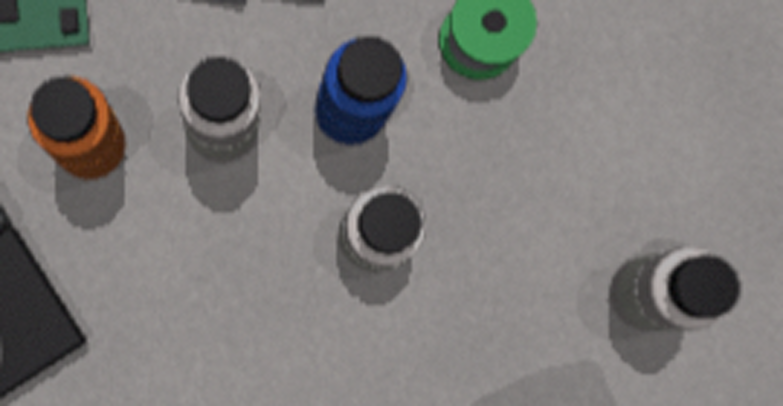

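View pics/c2.png

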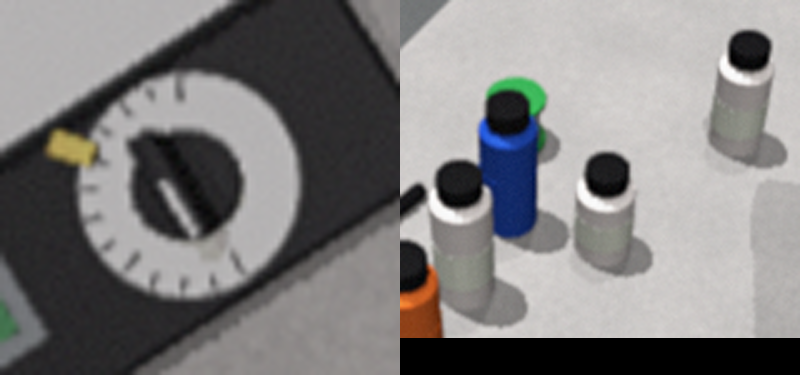

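The three white bottles stand clear, and the look-alikes are ruled out by colour. The knob's pointer is near zero, down-right in the crop at (198,238). The brass tab is on the left at (72,148). Next I'll triangulate.

```bash
cat > h.py <<'E'
import numpy as np,cv2,pickle
from station import robot
def ray(c,p):
    u=cv2.undistortPoints(np.array([[p]],float),c["K"],np.array(c["distortion"]))[0,0]
    R=np.array(c["R"]);return -R.T@np.array(c["t"]), R.T@np.array([u[0],u[1],1.])
def atz(c,p,z):
    o,d=ray(c,p);return (o+d*(z-o[2])/d[2])[:2]
def tri(ps):
    A=np.zeros((3,3));b=np.zeros(3)
    for c,p in ps:
        o,d=ray(c,p);d=d/np.linalg.norm(d);M=np.eye(3)-np.outer(d,d);A+=M;b+=M@o
    return np.linalg.solve(A,b)
def px(c,X):
    return cv2.projectPoints(np.array([X],float),cv2.Rodrigues(np.array(c["R"]))[0],np.array(c["t"]),c["K"],np.array(c["distortion"]))[0].ravel()
E
python3 - <<'E'
from h import *
np.set_printoptions(precision=1,suppress=True)
T=robot.capture("top");S=robot.capture("side")
for n,p,q in (("A",(275.5,170.7),(254,171)),("B",(334.5,216.9),(313.2,168)),("C",(443.1,238.6),(370,118.8)),("blue",(327,163.5),(273.4,144)),("orange",(222,177.5),(232,203))):
    X=tri([(T,p),(S,q)]);print(n,X)
    for h in (200,175,150,125):print("   ",h,atz(T,p,h),atz(S,q,h))
for p in ((61,243),(175,176),(201,212),(85,287)):print("top corner",atz(T,p,60))
for p in ((118,329),(229,257)):print("panel",atz(T,p,34))
print("dial",atz(T,(178,262),37),"rider",atz(T,(154.4,254.6),44),"line",atz(T,(173,261.6),80),atz(T,(179.6,272.6),80))
for n,p in (("spool",(369,149)),("board",(208,142)),("brush",(283,132))):print(n,atz(T,p,30))
E
```

```text
A [659.8 -46.8 172.2]
    200 [654.8 -46.9] [643.2 -24.5]
    175 [660.  -46.5] [657.4 -44.7]
    150 [665.1 -46.1] [671.6 -64.9]
    125 [670.3 -45.8] [685.8 -85.1]
B [ 562.3 -177.2  120.2]
    200 [ 555.7 -167.1] [ 527.1 -105.6]
    175 [ 558.  -170.2] [ 537.9 -128.1]
    150 [ 560.3 -173.2] [ 548.7 -150.7]
    125 [ 562.7 -176.3] [ 559.4 -173.2]
C [ 508.2 -409.6  143.3]
    200 [ 507.3 -387.9] [ 485.3 -343.4]
    175 [ 508.3 -397.2] [ 494.9 -372.9]
    150 [ 509.2 -406.5] [ 504.5 -402.4]
    125 [ 510.2 -415.8] [ 514. -432.]
blue [ 673.8 -159.3  166.9]
    200 [ 668.2 -155. ] [ 652.8 -129. ]
    175 [ 673.7 -157.7] [ 667.3 -152.2]
    150 [ 679.3 -160.4] [ 681.8 -175.4]
    125 [ 684.8 -163.1] [ 696.2 -198.7]
orange [646.3  68.5 174.6]
    200 [642.4  65.3] [631.1  85.5]
    175 [647.2  68.9] [645.   68.6]
    150 [652.   72.5] [658.8  51.6]
    125 [656.8  76. ] [672.6  34.6]
top corner [516.7 473. ]
top corner [675.  199.9]
top corner [585.9 135.9]
top corner [411.8 410.8]
panel [309.8 339.2]
panel [477.5  71.9]
dial [467.3 195.6] rider [485.9 251.4] line [468.6 196.8] [443.1 181. ]
spool [ 741.  -279.7]
board [766.7 125. ]
brush [789.  -64.8]
```

Results:
- **Bottles:** A is b2 at (660,-46), C is b3 at (508,-407) and B is b4 at (562,-176). b1 is absent.
- **Warmer:** yaw is about 31.5°, and the plate centre is about (547,305).
- **Knob:** axis is about (467,196). The pointer is near angle 0, and the tab is at about 72° world.

I'll write a planning helper and move to the knob.

```bash
cat >> h.py <<'E'
from scipy.spatial.transform import Rotation as Ro
np.set_printoptions(precision=3,suppress=True)
def log():
    s=robot.state()
    open("log.txt","a").write(" ".join(f"{v:.6f}" for v in [*s["joint_pos"],*s["position"],*s["ee_rot"]])+"\n"); return s
def plan(pos,R=None,start=None):
    """shift (shares, tool axes at start) then turn (shares)"""
    if start is None:
        s=log();p0=s["position"];R0=Ro.from_rotvec(s["ee_rot"]).as_matrix()
        print("t",round(s["time_s"],1),"p",p0,"q",s["joint_pos"],"gap",s["finger_gap"])
    else:p0,R0=start
    d=R0.T@(np.array(pos,float)-p0)/25; n=int(np.ceil(max(abs(np.max(abs(d))),1e-9)))
    print("shift total",d,"rows",n,"per row",d/max(n,1))
    if R is not None:
        w=Ro.from_matrix(R0.T@R).as_rotvec()/(np.pi/2);m=int(np.ceil(np.linalg.norm(w)/.095))
        print("turn total",w,"rows",m,"per row",w/max(m,1))
    return pos,R
def down(yaw): # tool down, tool x at yaw deg
    return Ro.from_euler("ZX",[yaw,180],degrees=True).as_matrix()
def horiz(az,roll=0): # tool z horizontal towards az deg, y horizontal; roll about tool z
    a=np.radians(az);z=np.array([np.cos(a),np.sin(a),0]);x=np.array([0,0,1.]);y=np.cross(z,x)
    return np.stack([x,y,z],1)@Ro.from_euler("z",roll,degrees=True).as_matrix()
E
python3 - <<'E'
from h import *
p=np.array([470,-150,260.]);s=log()
R0=Ro.from_rotvec(s["ee_rot"]).as_matrix();print(R0)
plan(p);plan([467,196,250],down(211.8),(p,R0))
E
```

```text
[[ 0.906  0.423 -0.   ]
 [ 0.423 -0.906  0.   ]
 [ 0.    -0.001 -1.   ]]
t 0.2 p [ 264.387 -566.234  231.366] q [-1.24   0.491  1.559 -0.     1.092 -0.106] gap 95.11400702915765
shift total [ 14.496 -11.607  -1.139] rows 15 per row [ 0.966 -0.774 -0.076]
shift total [  5.746 -12.591   0.407] rows 13 per row [ 0.442 -0.969  0.031]
turn total [-0.     0.     1.925] rows 21 per row [-0.     0.     0.092]
```

```bash

python3 -m inch '[[[0,0,0],[0.966,-0.774,-0.076],1],[[0,0,0],[0.966,-0.774,-0.076],1],[[0,0,0],[0.966,-0.774,-0.076],1],[[0,0,0],[0.966,-0.774,-0.076],1],[[0,0,0],[0.966,-0.774,-0.076],1],[[0,0,0],[0.966,-0.774,-0.076],1],[[0,0,0],[0.966,-0.774,-0.076],1],[[0,0,0],[0.966,-0.774,-0.076],1]]'
python3 -m inch '[[[0,0,0],[0.966,-0.774,-0.076],1],[[0,0,0],[0.966,-0.774,-0.076],1],[[0,0,0],[0.966,-0.774,-0.076],1],[[0,0,0],[0.966,-0.774,-0.076],1],[[0,0,0],[0.966,-0.774,-0.076],1],[[0,0,0],[0.966,-0.774,-0.076],1],[[0,0,0],[0.966,-0.774,-0.076],1]]'
python3 -m inch '[[[0,0,0],[0.44,-0.97,0],1],[[0,0,0],[0.44,-0.97,0],1],[[0,0,0],[0.44,-0.97,0],1],[[0,0,0],[0.44,-0.97,0],1],[[0,0,0],[0.44,-0.97,0],1],[[0,0,0],[0.44,-0.97,0],1],[[0,0,0],[0.44,-0.97,0],1],[[0,0,0],[0.44,-0.97,0],1],[[0,0,0],[0.44,-0.97,0],1],[[0,0,0],[0.44,-0.97,0],1],[[0,0,0],[0.44,-0.97,0],1]]'
python3 -c "
from h import *
plan([467,196,250],down(211.8))"
```

```text
time_s: 1.05
position: [374.4, -343.1, 247.0]
ee_rot: [3.067, 0.68, 0.0]
wrist_force: [0.3, -0.5, 0.0]
finger_gap: 95.2
finger_force: 0.0
time_s: 1.75
position: [470.3, -148.8, 260.3]
ee_rot: [3.067, 0.681, 0.0]
wrist_force: [-0.3, -0.5, 0.5]
finger_gap: 94.6
finger_force: 0.0
time_s: 2.85
position: [466.5, 143.9, 260.2]
ee_rot: [3.067, 0.681, 0.0]
wrist_force: [0.2, -0.2, -0.5]
finger_gap: 94.8
finger_force: 0.0
t 2.9 p [466.508 143.907 260.155] q [ 0.164  0.264  1.846 -0.     1.031  1.298] gap 94.80929448505914
shift total [ 0.899 -1.88   0.406] rows 2 per row [ 0.45  -0.94   0.203]
turn total [-0.    -0.     1.925] rows 21 per row [-0.    -0.     0.092]
```

```bash

python3 -m inch '[[[0,0,-0.0943],[0,0,0],1],[[0,0,-0.0943],[0,0,0],1],[[0,0,-0.0943],[0,0,0],1],[[0,0,-0.0943],[0,0,0],1],[[0,0,-0.0943],[0,0,0],1],[[0,0,-0.0943],[0,0,0],1],[[0,0,-0.0943],[0,0,0],1],[[0,0,-0.0943],[0,0,0],1],[[0,0,-0.0943],[0,0,0],1],[[0,0,-0.0943],[0,0,0],1],[[0,0,-0.0943],[0,0,0],1]]'
python3 -m inch '[[[0,0,-0.0943],[0,0,0],1],[[0,0,-0.0943],[0,0,0],1],[[0,0,-0.0943],[0,0,0],1],[[0,0,-0.0943],[0,0,0],1],[[0,0,-0.0943],[0,0,0],1],[[0,0,-0.0943],[0,0,0],1],[[0,0,-0.0943],[0,0,0],1],[[0,0,-0.0943],[0,0,0],1],[[0,0,-0.0943],[0,0,0],1],[[0,0,-0.0943],[0,0,0],1],[[0,0,-0.0943],[0,0,0],1]]'
python3 -c "
from h import *
plan([467,196,250],down(211.8))
c=robot.capture('wrist');pickle.dump(c,open('w1.pkl','wb'));cv2.imwrite('pics/w1.png',c['color'][:,:,::-1])
print(px(c,[467,196,37]),px(c,[486,251,44]))"
```

```text
time_s: 3.95
position: [466.6, 142.8, 260.1]
ee_rot: [-1.601, -2.703, 0.0]
wrist_force: [-0.2, 0.5, 0.6]
finger_gap: 94.8
finger_force: 0.0
time_s: 5.05
position: [466.6, 142.8, 260.1]
ee_rot: [-0.868, 3.019, -0.0]
wrist_force: [0.3, 0.0, 0.1]
finger_gap: 95.4
finger_force: 0.0
t 5.0 p [466.629 142.803 260.118] q [ 0.162  0.264  1.847 -0.     1.031 -1.969] gap 95.36170102019287
shift total [-1.143  1.795  0.405] rows 2 per row [-0.572  0.897  0.202]
turn total [-0.    -0.     0.003] rows 1 per row [-0.    -0.     0.003]
[315.89  203.988] [343.446 239.067]
```

View pics/w1.png

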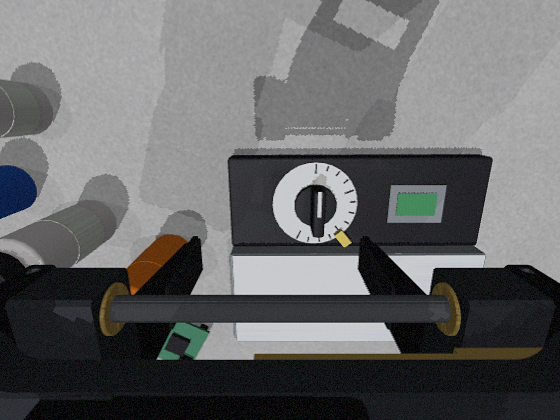

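The dial is centred near (315,203), the bar stands upright in the picture, and the tab is at (342,239), below the dial on the right. I'll refine these numerically.

```bash
python3 - <<'E'
from h import *
c=pickle.load(open('w1.pkl','rb'));im=c["color"].astype(int)
sub=im[150:250,262:365]
br=(sub[...,0]-sub[...,2]>60);y,x=np.nonzero(br);p=(x.mean()+262,y.mean()+150);print("brass",p,br.sum())
w=(sub.min(2)>150);w[90:]=0
n,l,st,ce=cv2.connectedComponentsWithStats(w.astype(np.uint8));k=1+np.argmax(st[1:,4])
cs,_=cv2.findContours((l==k).astype(np.uint8),cv2.RETR_EXTERNAL,cv2.CHAIN_APPROX_NONE)
h=cv2.convexHull(max(cs,key=len)); e=cv2.fitEllipse(h);print(e);q=(e[0][0]+262,e[0][1]+150)
r=atz(c,p,44)
for z in (35,37,39):
    d=atz(c,q,z);print(z,d,"rider vec",r-d,np.linalg.norm(r-d),np.degrees(np.arctan2(*(r-d)[::-1])), "R",[np.linalg.norm(atz(c,(q[0]+e[1][0]/2,q[1]),z)-d)])
for a,b,z in (((232,155),(488,157),34),((233,253),(484,253),60)):
    A,B=atz(c,a,z),atz(c,b,z);print(A,B,np.degrees(np.arctan2(*(B-A)[::-1]))-90)
E
```

```text
brass (np.float64(342.6979865771812), np.float64(238.68456375838926)) 149
((52.490447998046875, 52.47370147705078), (79.90956115722656, 84.42784118652344), 72.25353240966797)
35 [466.648 193.871] rider vec [19.431 55.996] 59.2717531395528 70.86284510543753 R [np.float64(51.163054722118574)]
37 [466.281 193.364] rider vec [19.798 56.503] 59.87081301975348 70.68987046293893 R [np.float64(50.89249217139623)]
39 [465.914 192.858] rider vec [20.165 57.009] 60.470407761334684 70.52032456308756 R [np.float64(50.62192962067398)]
[470.349  74.489] [304.846 342.43 ] 31.702994359132205
[571.482 137.755] [403.427 405.44 ] 32.12089640156688
```

```bash
python3 -c "
from h import *
plan([466.8,194.5,66],down(211.7))"
```

```text
t 5.1 p [466.641 142.803 260.106] q [ 0.162  0.264  1.847 -0.     1.031 -1.978] gap 95.13800065959165
shift total [-1.12   1.739  7.764] rows 8 per row [-0.14   0.217  0.97 ]
turn total [-0.   -0.    0.01] rows 1 per row [-0.   -0.    0.01]
```

```bash

python3 -m inch '[[[0,0,0],[-0.56,0.87,0],0.6],[[0,0,0],[-0.56,0.87,0],0.6],[[0,0,0.01],[0,0,0.97],0.6],[[0,0,0],[0,0,0.97],0.6],[[0,0,0],[0,0,0.97],0.6],[[0,0,0],[0,0,0.97],0.6],[[0,0,0],[0,0,0.97],0.6],[[0,0,0],[0,0,0.97],0.6],[[0,0,0],[0,0,0.97],0.6],[[0,0,0],[0,0,0.97],0.6]]' 30
python3 -m inch '[[[0,0,0],[0,0,0],0],[[0,0,0],[0,0,0],0],[[0,0,0],[0,0,0],0],[[0,0,0],[0,0,0],0],[[0,0,0],[0,0,0],0],[[0,0,0],[0,0,0],0],[[0,0,0],[0,0,0],0]]' 30
python3 -c "
from h import *
print(robot.state()['moment'],robot.state()['wrist_force'])
plan([466.8,194.5,66],down(71.2))"
```

```text
time_s: 6.1
position: [467.6, 194.6, 65.2]
ee_rot: [-0.83, 3.03, -0.0]
wrist_force: [0.6, -0.4, 0.6]
finger_gap: 57.0
finger_force: 0.0
time_s: 6.8
position: [467.4, 195.5, 66.7]
ee_rot: [-0.834, 3.028, 0.002]
wrist_force: [-3.7, 10.9, 7.6]
finger_gap: 14.2
finger_force: 30.0
[ 2.179  0.722 -0.   ] [-3.72  10.928  7.561]
t 6.8 p [467.354 195.471  66.741] q [ 0.265  0.57   2.002  0.002  0.57  -1.845] gap 14.172519298229837
shift total [ 0.039 -0.022  0.03 ] rows 1 per row [ 0.039 -0.022  0.03 ]
turn total [ 0.001 -0.     1.551] rows 17 per row [ 0.    -0.     0.091]
```

```bash

python3 -m inch '[[[0,0,0],[0,0.06,0],0],[[0,0,0.0912],[0,0,0],0],[[0,0,0.0912],[0,0,0],0],[[0,0,0.0912],[0,0,0],0],[[0,0,0.0912],[0,0,0],0],[[0,0,0.0912],[0,0,0],0],[[0,0,0.0912],[0,0,0],0],[[0,0,0.0912],[0,0,0],0],[[0,0,0.0912],[0,0,0],0],[[0,0,0.0912],[0,0,0],0]]' 30
python3 -m inch '[[[0,0,0.0912],[0,0,0],0],[[0,0,0.0912],[0,0,0],0],[[0,0,0.0912],[0,0,0],0],[[0,0,0.0912],[0,0,0],0],[[0,0,0.0912],[0,0,0],0],[[0,0,0.0912],[0,0,0],0],[[0,0,0.0912],[0,0,0],0],[[0,0,0.0912],[0,0,0],0],[[0,0,0],[0,0,0],0],[[0,0,0],[0,0,0],0],[[0,0,0],[0,0,0],0]]' 30
python3 -c "
from h import *
plan([466.8,194.5,66],down(71.2))"
```

```text
time_s: 7.8
position: [467.5, 197.2, 66.8]
ee_rot: [1.161, 2.918, 0.004]
wrist_force: [-0.1, 14.7, 1.8]
finger_gap: 13.8
finger_force: 30.0
time_s: 8.9
position: [468.9, 197.6, 66.8]
ee_rot: [2.553, 1.83, 0.01]
wrist_force: [4.9, 14.9, -2.4]
finger_gap: 13.8
finger_force: 30.0
t 8.9 p [468.894 197.581  66.816] q [0.268 0.57  2.    0.002 0.566 0.593] gap 13.845499592299849
shift total [-0.144 -0.04   0.032] rows 1 per row [-0.144 -0.04   0.032]
turn total [ 0.003 -0.003  0.001] rows 1 per row [ 0.003 -0.003  0.001]
```

```bash

python3 -m inch '[[[0,0,0],[0.07,0,0],0],[[0,0,0],[0,0,0],0],[[0,0,0],[0,0,0],0.5],[[0,0,0],[0,0,0],0.5],[[0,0,0],[0,0,0],0.5],[[0,0,0],[0,0,-0.6],0.5],[[0,0,0],[0,0,-1],0.5],[[0,0,0],[0,0,-1],0.5],[[0,0,0],[0,0,-1],0.5],[[0,0,0],[0,0,-1],0.5],[[0,0,0],[0,0,-1],0.5],[[0,0,0],[0,0,-1],1]]' 30
python3 -m inch '[[[0,0,0],[-1,0,-1],1],[[0,0,0],[-1,0,-1],1],[[0,0,0],[-1,0,0],1]]' 30
python3 -c "
from h import *
plan([466.8,194.5,66],down(71.2))
c=robot.capture('wrist');pickle.dump(c,open('w2.pkl','wb'));cv2.imwrite('pics/w2.png',c['color'][:,:,::-1])
t=robot.capture('top')['color'];s=robot.capture('side')['color']
o=np.hstack([cv2.resize(t[225:300,140:220],(400,375),interpolation=2),cv2.resize(s[280:345,235:305],(400,375),interpolation=2)])
cv2.imwrite('pics/k2.png',o[:,:,::-1])"
```

```text
time_s: 10.1
position: [467.0, 197.4, 232.1]
ee_rot: [-2.553, -1.831, 0.001]
wrist_force: [0.1, -1.1, 0.2]
finger_gap: 51.4
finger_force: 0.0
time_s: 10.4
position: [443.6, 125.9, 283.7]
ee_rot: [2.55, 1.831, 0.006]
wrist_force: [0.3, -0.2, -0.2]
finger_gap: 74.2
finger_force: 0.0
t 10.4 p [443.607 125.913 283.715] q [ 0.133  0.196  1.871 -0.     1.07   0.459] gap 74.22791623447766
shift total [ 2.88  -0.032  8.714] rows 9 per row [ 0.32  -0.004  0.968]
turn total [ 0.002 -0.001  0.002] rows 1 per row [ 0.002 -0.001  0.002]
```

View pics/w2.png

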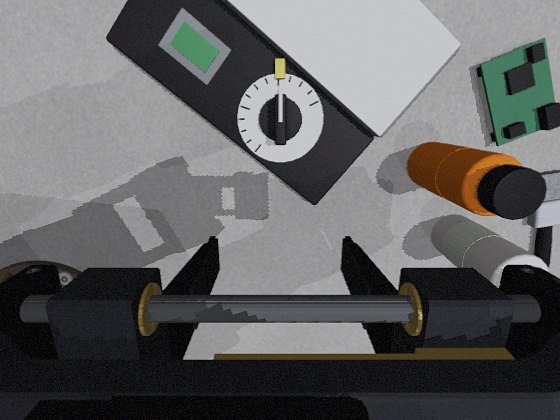

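View pics/k2.png

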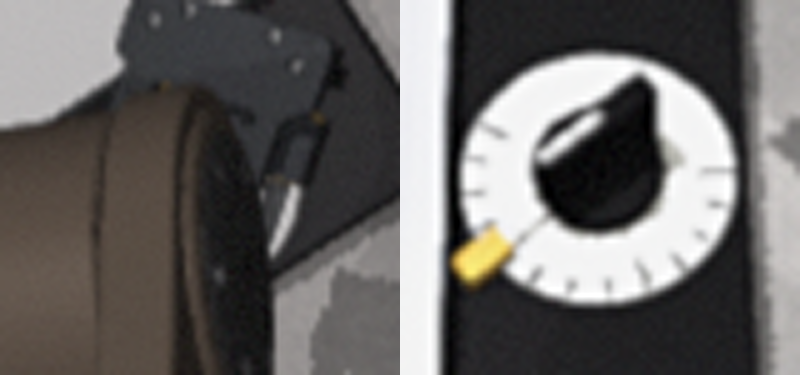

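The pointer line ends at the tab: in the wrist picture it runs straight up at x≈279 to the tab at (279,68). The knob is done. Before the side grasps I'll fit a simple arm model from the logged poses.

```bash
python3 - <<'E'
from h import *
from scipy.optimize import least_squares
D=np.unique(np.loadtxt("log.txt"),axis=0);print(len(D))
q=D[:,:6];P=D[:,6:9]
c,s=np.cos(q[:,0]),np.sin(q[:,0])
r=P[:,0]*c+P[:,1]*s; lat=-P[:,0]*s+P[:,1]*c
print("lat",lat)
def f(v):
    a1,dz,L2,L3,e=v
    a=q[:,1];b=q[:,1]+q[:,2]
    return np.r_[a1+L2*np.sin(a)+L3*np.sin(b)+e*np.cos(b)-r, dz+L2*np.cos(a)+L3*np.cos(b)-e*np.sin(b)-P[:,2]]
S=least_squares(f,[0,0,500,500,0],x_scale=100);print(S.x,np.abs(S.fun).max())
S=least_squares(lambda v:f([*v,0]),[0,0,500,500],x_scale=100);print(S.x,np.abs(S.fun).max())
S=least_squares(lambda v:f([0,*v,0]),[0,500,500],x_scale=100);print(S.x,np.abs(S.fun).max())
for row in D[:3]:
    print(row[:6],Ro.from_rotvec(row[9:]).as_matrix())
E
```

```text
7
lat [65.898 65.874 65.877 65.868 65.864 66.188 66.231]
[  0.899 -58.699 585.022 409.752  41.254] 0.7516825446474513
[  0.46  -52.328 537.586 400.775] 11.811378501796185
[-52.501 538.014 401.147] 11.739724540276939
[-1.24   0.491  1.559 -0.     1.092 -0.106] [[ 0.906  0.423 -0.   ]
 [ 0.423 -0.906  0.   ]
 [ 0.    -0.001 -1.   ]]
[ 0.133  0.196  1.871 -0.     1.07   0.459] [[ 0.32   0.947  0.004]
 [ 0.947 -0.32   0.   ]
 [ 0.002  0.004 -1.   ]]
[ 0.162  0.264  1.847 -0.     1.031 -1.969] [[-0.847 -0.531  0.   ]
 [-0.531  0.847 -0.   ]
 [ 0.    -0.    -1.   ]]
```

```bash
cat > ik.py <<'E'
from h import *
A1,DZ,L2,L3,E=0.9,-58.7,585.,409.75,41.25; D6=240.; LAT=66.
LO=np.array([-3.1,-.84,.05,-1.13,.06,-2.69]);HI=np.array([3.1,2.19,2.79,4.28,2.93,2.69])
def ik(p,R,D6=None):
    D6=D6 or globals()["D6"]
    W=np.array(p,float)-D6*R[:,2];r=np.sqrt(W[0]**2+W[1]**2-LAT**2)
    q1=np.arctan2(W[1],W[0])-np.arctan2(LAT,r)
    x,z=r-A1,W[2]-(DZ+D6);D=np.hypot(x,z);l=np.hypot(L3,E);phi=np.arctan2(E,L3)
    ca=(L2**2+D**2-l**2)/(2*L2*D);q2=np.arctan2(x,z)-np.arccos(ca)
    b=np.arctan2(x-L2*np.sin(q2),z-L2*np.cos(q2))%(2*np.pi)-phi
    M=(Ro.from_euler("Z",q1)*Ro.from_euler("Y",b)).as_matrix().T@R@Ro.from_euler("Z",-np.pi/2).as_matrix()
    q4,q5,q6=Ro.from_matrix(M).as_euler("ZYZ")
    if q4<-1.13:q4+=2*np.pi
    q6=(q6+np.pi)%(2*np.pi)-np.pi
    q=np.array([q1,q2,b-q2,q4,q5,q6])
    return q
def show(n,p,R):
    q=ik(p,R);bad=np.any((q<LO+.03)|(q>HI-.03)|np.isnan(q));print(n,p,q,"BAD" if bad else "")
E
python3 - <<'E'
from ik import *
D=np.loadtxt("log.txt")
for d in D[[0,3,-1]]:print(d[:6],ik(d[6:9],Ro.from_rotvec(d[9:]).as_matrix()))
show("b2",[660,-46,95],horiz(0));show("b2 flip",[600,-46,300],horiz(0,180));
for az in (-60,-40,-20,0):show(f"b3 {az}",[508,-406,80],horiz(az))
for az in (-40,-20,0,20):show(f"b4 {az}",[562,-176,75],horiz(az))
C=np.array([545,305]);ya=np.radians(31.8);yv=np.array([-np.sin(ya),np.cos(ya)])
for y in (-110,0,110):
  for az in (15,32,50):show(f"pl {y} {az}",[*(C+y*yv),135],horiz(az))
for y in (-110,0,110):show(f"up {y}",[*(C+y*yv),300],horiz(32));
for p in ([520,0,300],[450,50,350],[550,50,300],[600,0,350]):
  for az in (90,70,45,20,0):show(f"az{az}",p,horiz(az))
E
```

```text
[-1.24   0.491  1.559 -0.     1.092 -0.106] [-1.24   0.492  1.559 -0.     1.092 -0.106]
[ 0.162  0.264  1.847 -0.     1.031 -1.969] [ 0.161  0.263  1.847 -0.     1.031 -1.969]
[ 0.133  0.196  1.871 -0.     1.07   0.459] [ 0.133  0.196  1.871 -0.     1.07   0.459]
b2 [660, -46, 95] [-0.266  0.994  2.228  2.875  1.648 -1.592] 
b2 flip [600, -46, 300] [-0.31   0.473  2.349  2.816  1.267  1.671] 
b3 -60 [508, -406, 80] [-0.624  1.023  2.188  3.565  1.634 -1.542] 
b3 -40 [508, -406, 80] [-0.822  1.035  2.249  3.017  1.712 -1.588] 
b3 -20 [508, -406, 80] [-1.008  1.026  2.202  2.481  1.639 -1.624] 
b3 0 [508, -406, 80] [-1.123  1.012  2.066  2.017  1.543 -1.513] 
b4 -40 [562, -176, 75] [-0.233  1.071  2.321  3.62   1.794 -1.457] 
b4 -20 [562, -176, 75] [-0.462  1.102  2.391  3.021  1.92  -1.612] 
b4 0 [562, -176, 75] [-0.681  1.082  2.349  2.44   1.794 -1.756] 
b4 20 [562, -176, 75] [-0.811  1.04   2.213  1.98   1.615 -1.673] 
pl -110 15 [np.float64(602.9651375046345), np.float64(211.51180377144496), 135] [ 0.217  0.908  2.298  3.097  1.635 -1.574] 
pl -110 32 [np.float64(602.9651375046345
[... 1786 characters left out ...]
450, 50, 350] [-0.077  0.21   2.629  3.061  1.269 -1.547] 
az90 [550, 50, 300] [-0.446  0.651  1.819  1.212  1.843 -0.949] 
az70 [550, 50, 300] [-0.491  0.575  2.024  1.449  1.644 -1.033] 
az45 [550, 50, 300] [-0.471  0.496  2.265  1.864  1.456 -1.207] 
az20 [550, 50, 300] [-0.302  0.454  2.436  2.475  1.372 -1.416] 
az0 [550, 50, 300] [-0.052  0.448  2.465  3.088  1.343 -1.559] 
az90 [600, 0, 350] [-0.483  0.653  1.619  1.245  1.933 -0.762] 
az70 [600, 0, 350] [-0.528  0.559  1.83   1.44   1.693 -0.826] 
az45 [600, 0, 350] [-0.519  0.449  2.077  1.79   1.418 -0.972] 
az20 [600, 0, 350] [-0.389  0.369  2.258  2.334  1.198 -1.207] 
az0 [600, 0, 350] [-0.184  0.346  2.31   2.934  1.094 -1.474]
```

```bash
python3 - <<'E'
from ik import *
s=log();p=s["position"];R=Ro.from_rotvec(s["ee_rot"]).as_matrix()
for P in (p,[480,100,330],[500,20,340]):
  for k in (0,.2,.4,.6,.8,1):show(k,np.round(P),R@Ro.from_euler("y",90*k,degrees=True).as_matrix())
  for az in (50,30,15,0):show(az,np.round(P),horiz(az))
E
```

```text
0 [443. 126. 281.] [ 0.133  0.199  1.875 -0.     1.067  0.461] 
0.2 [443. 126. 281.] [-0.024  0.154  1.97   0.37   0.954  0.098] 
0.4 [443. 126. 281.] [-0.186  0.159  2.072  0.78   0.974 -0.332] 
0.6 [443. 126. 281.] [-0.323  0.226  2.172  1.117  1.121 -0.72 ] 
0.8 [443. 126. 281.] [-0.414  0.354  2.26   1.337  1.343 -1.03 ] 
1 [443. 126. 281.] [-0.445  0.531  2.324  1.459  1.604 -1.286] 
50 [443. 126. 281.] [-0.424  0.507  2.529  1.844  1.542 -1.469] 
30 [443. 126. 281.] [-0.259  0.527  2.683  2.358  1.62  -1.619] 
15 [443. 126. 281.] [-0.01   0.542  2.725  2.868  1.692 -1.605] 
0 [443. 126. 281.] [ 0.276  0.524  2.673  3.418  1.624 -1.556] 
0 [480 100 330] [ 0.07   0.201  1.734 -0.     1.206  0.399] 
0.2 [480 100 330] [-0.08   0.157  1.822  0.342  1.106  0.103] 
0.4 [480 100 330] [-0.229  0.157  1.92   0.711  1.111 -0.243] 
0.6 [480 100 330] [-0.354  0.207  2.02   1.037  1.221 -0.569] 
0.8 [480 100 330] [-0.435  0.307  2.113  1.283  1.405 -0.842] 
1 [480 100 330] [-0.463  0.449  2.187  1.453  1.636 -1.069] 
50 [480 100 330] [-0.449  0.375  2.384  1.802  1.479 -1.199] 
30 [480 100 330] [-0.318  0.329  2.529  2.28   1.383 -1.357] 
15 [480 100 330] [-0.115  0.315  2.58   2.755  1.342 -1.479] 
0 [480 100 330] [ 0.138  0.321  2.559  3.285  1.312 -1.608] 
0 [500  20 340] [-0.092  0.209  1.696  0.     1.236  0.236] 
0.2 [500  20 340] [-0.243  0.184  1.761  0.338  1.189 -0.041] 
0.4 [500  20 340] [-0.386  0.198  1.838  0.672  1.232 -0.33 ] 
0.6 [500  20 340] [-0.5    0.255  1.919  0.956  1.35  -0.589] 
0.8 [500  20 340] [-0.572  0.35   1.998  1.179  1.518 -0.806] 
1 [500  20 340] [-0.596  0.475  2.066  1.348  1.721 -0.988] 
50 [500  20 340] [-0.616  0.391  2.269  1.644  1.533 -1.091] 
30 [500  20 340] [-0.545  0.325  2.436  2.042  1.391 -1.233] 
15 [500  20 340] [-0.401  0.294  2.52   2.452  1.314 -1.364] 
0 [500  20 340] [-0.179  0.286  2.544  2.954  1.264 -1.513]
```

```bash

python3 -m inch '[[[0,0,0],[-1,0,-1],1],[[0,0,0],[-1,0,-1],1],[[0,0.0909,0],[0,0,0],1],[[0,0.0909,0],[0,0,0],1],[[0,0.0909,0],[0,0,0],1],[[0,0.0909,0],[0,0,0],1],[[0,0.0909,0],[0,0,0],1],[[0,0.0909,0],[0,0,0],1]]'
python3 -m inch '[[[0,0.0909,0],[0,0,0],1],[[0,0.0909,0],[0,0,0],1],[[0,0.0909,0],[0,0,0],1],[[0,0.0909,0],[0,0,0],1],[[0,0.0909,0],[0,0,0],1]]'
python3 - <<'E'
from ik import *
s=log();p=s["position"];R=Ro.from_rotvec(s["ee_rot"]).as_matrix()
print(p,R);print(s["joint_pos"])
for d in (200,220,240,260,280):print(d,ik(p,R,d))
for az in (71,50,30,15,0):show(az,np.round(p),horiz(az))
plan([520,-46,p[2]],horiz(0))
E
```

```text
time_s: 11.35
position: [427.8, 79.1, 331.6]
ee_rot: [-2.017, -1.447, -0.93]
wrist_force: [-0.2, 1.2, -0.7]
finger_gap: 94.9
finger_force: 0.0
time_s: 11.85
position: [427.8, 78.7, 331.1]
ee_rot: [-1.442, -1.032, -1.45]
wrist_force: [0.5, 0.8, -0.9]
finger_gap: 94.9
finger_force: 0.0
[427.804  78.702 331.066] [[-0.002  0.947  0.322]
 [-0.005 -0.322  0.947]
 [ 1.    -0.     0.005]]
[-0.613  0.451  2.29   1.309  1.686 -1.184]
200 [-0.47   0.322  2.245  1.454  1.653 -1.   ]
220 [-0.523  0.366  2.266  1.403  1.67  -1.069]
240 [-0.575  0.413  2.283  1.349  1.681 -1.136]
260 [-0.626  0.462  2.295  1.295  1.686 -1.202]
280 [-0.676  0.513  2.303  1.241  1.685 -1.263]
71 [428.  79. 331.] [-0.575  0.409  2.284  1.351  1.675 -1.134] 
50 [428.  79. 331.] [-0.593  0.34   2.482  1.671  1.538 -1.252] 
30 [428.  79. 331.] [-0.483  0.297  2.642  2.125  1.463 -1.399] 
15 [428.  79. 331.] [-0.256  0.287  2.708  2.619  1.444 -1.498] 
0 [428.  79. 331.] [ 0.068  0.289  2.691  3.211  1.409 -1.582] 
t 11.8 p [427.804  78.702 331.066] q [-0.613  0.451  2.29   1.309  1.686 -1.184] gap 94.91662739615074
shift total [ 0.02   5.097 -3.535] rows 6 per row [ 0.003  0.85  -0.589]
turn total [-0.791 -0.003 -0.002] rows 9 per row [-0.088 -0.    -0.   ]
```

```bash
sed -i 's/D6=240\./D6=255./' ik.py; python3 - <<'E'
from ik import *
p=np.array([520,-46,331.])
for az in (71,50,30,15,0,-4):show(az,p,horiz(az))
for P in ([587,-41,331],[587,-41,95],[662,-46,95],[662,-46,330]):show("a",P,horiz(-4))
R=Ro.from_rotvec(robot.state()["ee_rot"]).as_matrix()
plan([520,-46,331],horiz(-4))
plan([587,-41,331],None,(p,horiz(-4)))
E
```

```text
71 [520. -46. 331.] [-0.708  0.568  1.958  1.259  1.785 -0.989] 
50 [520. -46. 331.] [-0.75   0.485  2.18   1.525  1.594 -1.094] 
30 [520. -46. 331.] [-0.718  0.42   2.376  1.882  1.461 -1.242] 
15 [520. -46. 331.] [-0.614  0.389  2.493  2.25   1.405 -1.369] 
0 [520. -46. 331.] [-0.42   0.376  2.556  2.714  1.38  -1.484] 
-4 [520. -46. 331.] [-0.355  0.376  2.56   2.85   1.373 -1.512] 
a [587, -41, 331] [-0.269  0.412  2.405  2.932  1.252 -1.504] 
a [587, -41, 95] [-0.269  1.111  2.433  2.926  1.964 -1.655] 
a [662, -46, 95] [-0.231  1.036  2.253  2.978  1.717 -1.595] 
a [662, -46, 330] [-0.231  0.469  2.231  2.963  1.135 -1.495] 
t 11.8 p [427.804  78.702 331.066] q [-0.613  0.451  2.29   1.309  1.686 -1.184] gap 94.91662739615074
shift total [ 0.017  5.097 -3.535] rows 6 per row [ 0.003  0.85  -0.589]
turn total [-0.836 -0.003 -0.002] rows 9 per row [-0.093 -0.    -0.   ]
shift total [ 0.    -0.386  2.66 ] rows 3 per row [ 0.    -0.129  0.887]
```

```bash

python3 -m inch '[[[0,0,0],[0,0.85,-0.59],1],[[0,0,0],[0,0.85,-0.59],1],[[0,0,0],[0,0.85,-0.59],1],[[0,0,0],[0,0.85,-0.59],1],[[0,0,0],[0,0.85,-0.59],1],[[0,0,0],[0,0.85,-0.59],1],[[-0.093,0,0],[0,0,0],1],[[-0.093,0,0],[0,0,0],1],[[-0.093,0,0],[0,0,0],1],[[-0.093,0,0],[0,0,0],1],[[-0.093,0,0],[0,0,0],1],[[-0.093,0,0],[0,0,0],1]]'
python3 -m inch '[[[-0.093,0,0],[0,0,0],1],[[-0.093,0,0],[0,0,0],1],[[-0.093,0,0],[0,0,0],1],[[0,0,0],[0,-0.13,0.89],1],[[0,0,0],[0,-0.13,0.89],1],[[0,0,0],[0,-0.13,0.89],1]]'
python3 - <<'E'
from ik import *
plan([587,-41,105],horiz(-4))
T=robot.capture("top");S=robot.capture("side")
pickle.dump((T,S),open("ts3.pkl","wb"))
cv2.imwrite("pics/ts3.png",np.hstack([T["color"][100:300,150:480],S["color"][90:290,150:430]])[:,:,::-1])
E
```

```text
time_s: 13.05
position: [519.6, -46.0, 330.5]
ee_rot: [-2.026, -0.369, -2.022]
wrist_force: [1.2, 0.6, 0.1]
finger_gap: 95.2
finger_force: 0.0
time_s: 13.65
position: [589.5, -35.2, 331.7]
ee_rot: [2.213, -0.017, 2.218]
wrist_force: [0.1, -1.6, -0.2]
finger_gap: 95.0
finger_force: 0.0
t 13.7 p [589.505 -35.241 331.681] q [-0.292  0.415  2.395  2.849  1.255 -1.475] gap 95.0272832739439
shift total [-9.067  0.245 -0.119] rows 10 per row [-0.907  0.025 -0.012]
turn total [-0.036 -0.001 -0.001] rows 1 per row [-0.036 -0.001 -0.001]
```

View pics/ts3.png

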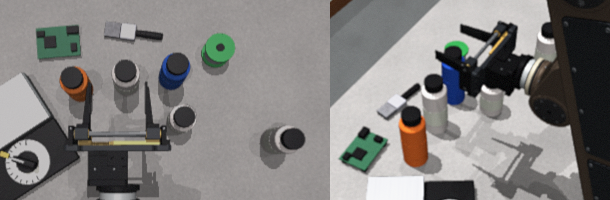

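Bottles are unmoved, with the b2 cap at (276,170) full-frame, and the gripper is lined up behind b2. I'll lower, reach and grip.

```bash

python3 -m inch '[[[-0.036,0,0],[0,0.245,-0.12],1],[[0,0,0],[-0.93,0,0],1],[[0,0,0],[-0.93,0,0],1],[[0,0,0],[-0.93,0,0],1],[[0,0,0],[-0.93,0,0],1],[[0,0,0],[-0.93,0,0],1],[[0,0,0],[-0.93,0,0],1],[[0,0,0],[-0.93,0,0],1],[[0,0,0],[-0.93,0,0],1],[[0,0,0],[-0.93,0,0],1],[[0,0,0],[-0.93,0,0],1]]'
python3 -c "
from ik import *
plan([662,-46.1,100],horiz(-4))"
```

```text
time_s: 14.85
position: [585.4, -42.3, 98.2]
ee_rot: [2.183, -0.08, 2.188]
wrist_force: [1.2, -0.3, 0.9]
finger_gap: 95.3
finger_force: 0.0
t 14.8 p [585.42  -42.337  98.165] q [-0.272  1.106  2.434  2.925  1.962 -1.653] gap 95.32682825729283
shift total [ 0.067 -0.07   3.066] rows 4 per row [ 0.017 -0.018  0.767]
turn total [ 0.001 -0.001 -0.001] rows 1 per row [ 0.001 -0.001 -0.001]
```

```bash

python3 -m inch '[[[0,0,0],[0,-0.02,0.77],1],[[0,0,0],[0,-0.02,0.77],1],[[0,0,0],[0,-0.02,0.77],1],[[0,0,0],[0,-0.02,0.76],1],[[0,0,0],[0,0,0],0.4],[[0,0,0],[0,0,0],0.4],[[0,0,0],[0,0,0],0.4],[[0,0,0],[0,0,0],0.4],[[0,0,0],[0,0,0],0.4]]' 45
python3 -c "
from ik import *
plan([600,-40,330],horiz(-4))
for az in (-4,5,15):
  for P in ([600,-40,330],[600,0,330],[620,-40,350]): show(az,P,horiz(az,180))
"
```

```text
time_s: 15.75
position: [662.1, -46.3, 99.4]
ee_rot: [2.183, -0.08, 2.187]
wrist_force: [-1.0, -0.9, -1.2]
finger_gap: 63.2
finger_force: 45.0
t 15.8 p [662.076 -46.267  99.423] q [-0.23   1.027  2.251  2.983  1.708 -1.592] gap 63.22281206635899
shift total [ 9.228 -0.075 -2.477] rows 10 per row [ 0.923 -0.008 -0.248]
turn total [ 0.002 -0.001 -0.   ] rows 1 per row [ 0.002 -0.001 -0.   ]
-4 [600, -40, 330] [-0.256  0.423  2.376  2.944  1.234  1.637] 
-4 [600, 0, 330] [-0.14   0.423  2.376  3.067  1.229  1.596] 
-4 [620, -40, 350] [-0.242  0.388  2.311  2.952  1.135  1.652] 
5 [600, -40, 330] [-0.367  0.426  2.364  2.662  1.256  1.73 ] 
5 [600, 0, 330] [-0.256  0.423  2.375  2.779  1.248  1.691] 
5 [620, -40, 350] [-0.347  0.392  2.3    2.666  1.165  1.771] 
15 [600, -40, 330] [-0.471  0.439  2.322  2.372  1.291  1.832] 
15 [600, 0, 330] [-0.369  0.432  2.344  2.478  1.278  1.792] 
15 [620, -40, 350] [-0.447  0.407  2.261  2.375  1.217  1.893]
```

```bash

python3 -m inch '[[[0,0,0],[0.5,0,0],0.4],[[0,0,0],[0.95,0,0],0.4],[[0,0,0],[0.95,0,0],0.4],[[0,0,0],[0.95,0,0],0.4],[[0,0,0],[0.95,0,0],0.4],[[0,0,0],[0.95,0,0],0.4],[[0,0,0],[0.95,0,0],0.4],[[0,0,0],[0.95,0,0],0.4],[[0,0,0],[0.95,0,0],0.4],[[0,0,0],[0.95,0,0],0.4],[[0,0,0],[0.5,0,-1],0.4],[[0,0,0],[0,0,-1],0.4]]' 50
python3 -m inch '[[[0,0,0.0909],[0,0,0],0.4],[[0,0,0.0909],[0,0,0],0.4],[[0,0,0.0909],[0,0,0],0.4],[[0,0,0.0909],[0,0,0],0.4],[[0,0,0.0909],[0,0,0],0.4],[[0,0,0.0909],[0,0,0],0.4],[[0,0,0.0909],[0,0,0],0.4],[[0,0,0.0909],[0,0,0],0.4],[[0,0,0.0909],[0,0,0],0.4],[[0,0,0.0909],[0,0,0],0.4],[[0,0,0.0909],[0,0,0],0.4]]' 50
python3 -m inch '[[[0,0,0.0909],[0,0,0],0.4],[[0,0,0.0909],[0,0,0],0.4],[[0,0,0.0909],[0,0,0],0.4],[[0,0,0.0909],[0,0,0],0.4],[[0,0,0.0909],[0,0,0],0.4],[[0,0,0.0909],[0,0,0],0.4],[[0,0,0.0909],[0,0,0],0.4],[[0,0,0.0909],[0,0,0],0.4],[[0,0,0.0909],[0,0,0],0.4],[[0,0,0.0909],[0,0,0],0.4],[[0,0,0.0909],[0,0,0],0.4]]' 50
python3 - <<'E'
from ik import *
plan([600,-40,330],horiz(-4,180));print(robot.state()["wrist_force"])
S=robot.capture("side");T=robot.capture("top")
cv2.imwrite("pics/f4.png",np.hstack([S["color"][20:300,150:430],T["color"][60:340,180:460]])[:,:,::-1])
E
```

```text
time_s: 16.95
position: [610.4, -42.2, 340.7]
ee_rot: [2.179, -0.079, 2.19]
wrist_force: [-0.2, 0.3, -4.3]
finger_gap: 63.1
finger_force: 50.0
time_s: 18.05
position: [611.1, -42.4, 338.4]
ee_rot: [-1.169, 1.264, -1.259]
wrist_force: [-0.4, -0.5, -2.9]
finger_gap: 63.6
finger_force: 50.0
time_s: 19.15
position: [611.1, -42.4, 338.4]
ee_rot: [0.062, 1.568, -0.052]
wrist_force: [0.0, -1.0, -3.1]
finger_gap: 63.1
finger_force: 50.0
t 19.1 p [611.083 -42.423 338.418] q [-0.252  0.412  2.339  2.947  1.188  1.65 ] gap 63.13167321634888
shift total [ 0.336  0.063 -0.45 ] rows 1 per row [ 0.336  0.063 -0.45 ]
turn total [-0.002  0.001 -0.004] rows 1 per row [-0.002  0.001 -0.004]
[ 0.046 -1.026 -3.105]
```

View pics/f4.png

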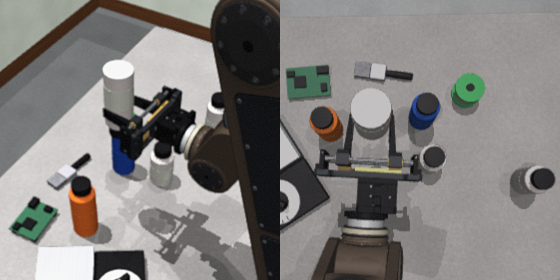

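b2 is upside down with its white foot up, held at (118,95) in the crop. I'll hold it 3 s and turn it back.

```bash

python3 -m inch '[[[0,0,0],[0,0,0],0.4],[[0,0,0],[0,0,0],0.4],[[0,0,0],[0,0,0],0.4],[[0,0,0],[0,0,0],0.4],[[0,0,0],[0,0,0],0.4],[[0,0,0],[0,0,0],0.4],[[0,0,0],[0,0,0],0.4],[[0,0,0],[0,0,0],0.4],[[0,0,0],[0,0,0],0.4],[[0,0,0],[0,0,0],0.4]]' | head -1
python3 -m inch '[[[0,0,0],[0,0,0],0.4],[[0,0,0],[0,0,0],0.4],[[0,0,0],[0,0,0],0.4],[[0,0,0],[0,0,0],0.4],[[0,0,0],[0,0,0],0.4],[[0,0,0],[0,0,0],0.4],[[0,0,0],[0,0,0],0.4],[[0,0,0],[0,0,0],0.4],[[0,0,0],[0,0,0],0.4],[[0,0,0],[0,0,0],0.4]]' | head -1
python3 -m inch '[[[0,0,0],[0,0,0],0.4],[[0,0,0],[0,0,0],0.4],[[0,0,0],[0,0,0],0.4],[[0,0,0],[0,0,0],0.4],[[0,0,0],[0,0,0],0.4],[[0,0,0],[0,0,0],0.4],[[0,0,0],[0,0,0],0.4],[[0,0,0],[0,0,0],0.4],[[0,0,0],[0,0,0],0.4],[[0,0,0],[0,0,0],0.4],[[0,0,0],[0,0,0],0.4]]' | head -1
python3 -m inch '[[[0,0,-0.0909],[0,0,0],0.4],[[0,0,-0.0909],[0,0,0],0.4],[[0,0,-0.0909],[0,0,0],0.4],[[0,0,-0.0909],[0,0,0],0.4],[[0,0,-0.0909],[0,0,0],0.4],[[0,0,-0.0909],[0,0,0],0.4],[[0,0,-0.0909],[0,0,0],0.4],[[0,0,-0.0909],[0,0,0],0.4],[[0,0,-0.0909],[0,0,0],0.4],[[0,0,-0.0909],[0,0,0],0.4],[[0,0,-0.0909],[0,0,0],0.4]]'
python3 -m inch '[[[0,0,-0.0909],[0,0,0],0.4],[[0,0,-0.0909],[0,0,0],0.4],[[0,0,-0.0909],[0,0,0],0.4],[[0,0,-0.0909],[0,0,0],0.4],[[0,0,-0.0909],[0,0,0],0.4],[[0,0,-0.0909],[0,0,0],0.4],[[0,0,-0.0909],[0,0,0],0.4],[[0,0,-0.0909],[0,0,0],0.4],[[0,0,-0.0909],[0,0,0],0.4],[[0,0,-0.0909],[0,0,0],0.4],[[0,0,-0.0909],[0,0,0],0.4]]'
python3 - <<'E'
from ik import *
az=32;C=np.array([545,305.]);a=np.radians(31.8);xv=np.array([np.cos(a),np.sin(a)]);yv=np.array([-xv[1],xv[0]])
for y in (-105,0,105):
  P=C+y*yv+2*xv;print(y,P)
P=C-105*yv+2*xv
s=robot.state();p=s["position"];R=Ro.from_rotvec(s["ee_rot"]).as_matrix()
plan([*P,335],horiz(az))
for k in (0,.25,.5,.75,1):show(k,p+k*(np.array([*P,335])-p),horiz(-4+36*k))
E
```

```text
time_s: 20.25
time_s: 21.25
time_s: 22.35
time_s: 23.45
position: [611.9, -42.6, 338.4]
ee_rot: [-1.176, 1.257, -1.268]
wrist_force: [-0.6, 0.1, -3.4]
finger_gap: 63.4
finger_force: 50.0
time_s: 24.55
position: [611.9, -42.6, 338.4]
ee_rot: [2.179, -0.073, 2.185]
wrist_force: [-0.1, 0.2, -2.1]
finger_gap: 62.8
finger_force: 50.0
-105 [602.03  216.815]
0 [546.7   306.054]
105 [491.369 395.293]
t 24.6 p [611.927 -42.59  338.42 ] q [-0.252  0.413  2.337  2.948  1.19  -1.503] gap 62.83151364665523
shift total [ -0.077 -10.321  -1.146] rows 11 per row [-0.007 -0.938 -0.104]
turn total [ 0.402 -0.001  0.004] rows 5 per row [ 0.08  -0.     0.001]
0 [611.927 -42.59  338.42 ] [-0.254  0.41   2.34   2.942  1.186 -1.495] 
0.25 [609.453  22.261 337.565] [-0.187  0.41   2.348  2.847  1.202 -1.462] 
0.5 [606.979  87.113 336.71 ] [-0.114  0.416  2.337  2.757  1.208 -1.428] 
0.75 [604.504 151.964 335.855] [-0.037  0.428  2.308  2.67   1.205 -1.39 ] 
1 [602.03  216.815 335.   ] [ 0.04   0.446  2.26   2.581  1.196 -1.345]
```

```bash

python3 -m inch '[[[0,0,0],[0,-0.94,-0.1],0.4],[[0,0,0],[0,-0.94,-0.1],0.4],[[0,0,0],[0,-0.94,-0.1],0.4],[[0,0,0],[0,-0.94,-0.1],0.4],[[0,0,0],[0,-0.94,-0.1],0.4],[[0,0,0],[0,-0.94,-0.1],0.4],[[0,0,0],[0,-0.94,-0.1],0.4],[[0,0,0],[0,-0.94,-0.1],0.4],[[0,0,0],[0,-0.94,-0.1],0.4],[[0,0,0],[0,-0.94,-0.1],0.4],[[0,0,0],[0,-0.94,-0.1],0.4]]'
python3 -m inch '[[[0.0804,0,0],[0,0,0],0.4],[[0.0804,0,0],[0,0,0],0.4],[[0.0804,0,0],[0,0,0],0.4],[[0.0804,0,0],[0,0,0],0.4],[[0.0804,0,0],[0,0,0],0.4]]'
python3 - <<'E'
from ik import *
plan([602,216.8,165],horiz(32))
T=robot.capture("top");S=robot.capture("side")
cv2.imwrite("pics/f5.png",np.hstack([S["color"][100:420,120:400],T["color"][90:410,40:320]])[:,:,::-1])
E
```

```text
time_s: 25.65
position: [603.0, 218.2, 338.3]
ee_rot: [2.182, -0.08, 2.188]
wrist_force: [-0.7, -0.4, -3.0]
finger_gap: 63.0
finger_force: 50.0
time_s: 26.15
position: [602.9, 217.3, 338.5]
ee_rot: [-1.909, -0.539, -1.914]
wrist_force: [1.3, 0.0, -3.0]
finger_gap: 63.3
finger_force: 50.0
t 26.1 p [602.896 217.348 338.47 ] q [ 0.048  0.441  2.254  2.596  1.186 -1.347] gap 63.349105442658995
shift total [-6.939 -0.011 -0.06 ] rows 7 per row [-0.991 -0.002 -0.009]
turn total [ 0.006 -0.002  0.001] rows 1 per row [ 0.006 -0.002  0.001]
```

View pics/f5.png

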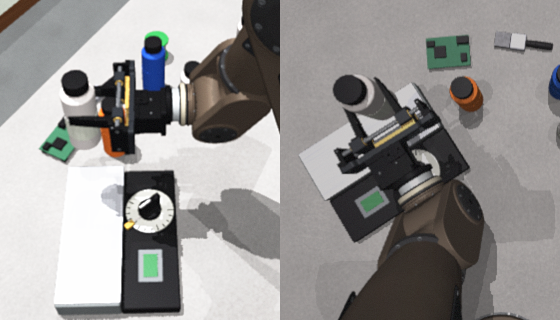

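b2 hangs upright over the right-hand (−y) end of the metal top, and the knob still points at the tab. I'll lower it.

```bash

python3 -m inch '[[[0,0,0],[-0.95,0,0],0.4],[[0,0,0],[-0.95,0,0],0.4],[[0,0,0],[-0.95,0,0],0.4],[[0,0,0],[-0.95,0,0],0.4],[[0,0,0],[-0.95,0,0],0.4],[[0,0,0],[-0.95,0,0],0.4],[[0,0,0],[-0.95,0,0],0.4],[[0,0,0],[-0.15,0,0],0.4],[[0,0,0],[-0.1,0,0],0.4],[[0,0,0],[-0.08,0,0],0.4],[[0,0,0],[0,0,0],0.4]]'
python3 -m inch '[[[0,0,0],[-0.06,0,0],0.4],[[0,0,0],[0,0,0],0.4]]'
python3 -c "
from ik import *
plan([602,216.8,160],horiz(32))"
```

```text
time_s: 27.35
position: [604.4, 217.4, 165.2]
ee_rot: [-1.91, -0.534, -1.921]
wrist_force: [0.6, 0.5, -3.7]
finger_gap: 63.3
finger_force: 50.0
time_s: 27.55
position: [604.4, 217.2, 163.3]
ee_rot: [-1.91, -0.534, -1.92]
wrist_force: [-0.6, 0.6, -3.2]
finger_gap: 63.5
finger_force: 50.0
t 27.6 p [604.422 217.235 163.337] q [ 0.051  0.88   2.308  2.649  1.616 -1.595] gap 63.53580471004712
shift total [-0.133 -0.036 -0.093] rows 1 per row [-0.133 -0.036 -0.093]
turn total [ 0.01  -0.003  0.002] rows 1 per row [ 0.01  -0.003  0.002]
```

```bash

for i in 1; do python3 -m inch '[[[0,0,0],[-0.06,0,0],0.4],[[0,0,0],[0,0,0],0.4]]' | sed -n '2p;4p'
python3 -m inch '[[[0,0,0],[-0.04,0,0],0.4],[[0,0,0],[0,0,0],0.4]]' | sed -n '2p;4p'
python3 -m inch '[[[0,0,0],[-0.04,0,0],0.4],[[0,0,0],[0,0,0],0.4]]' | sed -n '2p;4p'; done
```

```text
position: [604.4, 217.2, 161.3]
wrist_force: [-0.4, -1.2, -2.2]
position: [604.3, 217.3, 160.1]
wrist_force: [0.9, -0.2, -3.5]
position: [604.4, 217.3, 159.5]
wrist_force: [-0.4, -0.9, 0.4]
```

```bash

python3 -m inch '[[[0,0,0],[0,0,0],0.84],[[0,0,0],[0,0,0],0.84],[[0,0,0],[0,0,0],0.84],[[0,0,0],[0,0,0],0.84],[[0,0,0],[0,0,-0.6],0.84],[[0,0,0],[0,0,-1],0.84],[[0,0,0],[0,0,-1],0.84],[[0,0,0],[0,0,-1],1],[[0,0,0],[0.8,0,0],1],[[0,0,0],[1,0,0],1],[[0,0,0],[1,0,0],1],[[0,0,0],[1,0,0],1]]'
python3 - <<'E'
from ik import *
s=log();p=s["position"]
T=robot.capture("top");S=robot.capture("side");pickle.dump((T,S),open("ts6.pkl","wb"))
for n,X in (("b3",[508,-406,150]),("b4",[562.5,-176,125]),("b2",[602.5,216,235])):print(n,px(T,X),px(S,X))
cv2.imwrite("pics/f6.png",np.hstack([S["color"][90:370,150:430],cv2.resize(T["color"][130:300,40:480],None,fx=1,fy=280/170)])[:,:,::-1])
w=[p,np.array([545,0,310.]),np.array([530,-150,310.]),np.array([447,-363,310]),np.array([447,-363,80.])];az=[32,0,-18,-35,-35]
for i in range(4):
  for k in (0,.5):show(i+k,w[i]+k*(w[i+1]-w[i]),horiz(az[i]+k*(az[i+1]-az[i])))
show(4,w[4],horiz(-35));show(5,[508,-406,80],horiz(-35))
E
```

```text
time_s: 29.35
position: [526.9, 170.6, 254.6]
ee_rot: [-1.912, -0.533, -1.919]
wrist_force: [-0.2, 0.3, -0.8]
finger_gap: 94.8
finger_force: 0.0
b3 [442.892 239.168] [369.365 117.677]
b4 [334.375 216.969] [312.673 166.921]
b2 [144.634 195.166] [206.058 238.865]
0 [526.863 170.591 254.608] [-0.099  0.645  2.511  2.484  1.582 -1.579] 
0.5 [535.932  85.295 282.304] [-0.177  0.556  2.548  2.685  1.537 -1.554] 
1 [545.   0. 310.] [-0.23   0.457  2.528  2.909  1.418 -1.535] 
1.5 [537.5 -75.  310. ] [-0.354  0.457  2.533  2.943  1.422 -1.541] 
2 [ 530. -150.  310.] [-0.468  0.459  2.513  2.986  1.403 -1.545] 
2.5 [ 488.5 -256.5  310. ] [-0.726  0.459  2.511  2.875  1.405 -1.526] 
3 [ 447. -363.  310.] [-0.945  0.467  2.45   2.8    1.359 -1.496] 
3.5 [ 447. -363.  195.] [-0.945  0.834  2.5    2.802  1.753 -1.635] 
4 [ 447. -363.   80.] [-0.945  1.168  2.448  2.77   2.017 -1.738] 
5 [508, -406, 80] [-0.882  1.08   2.273  2.864  1.774 -1.628]
```

View pics/f6.png

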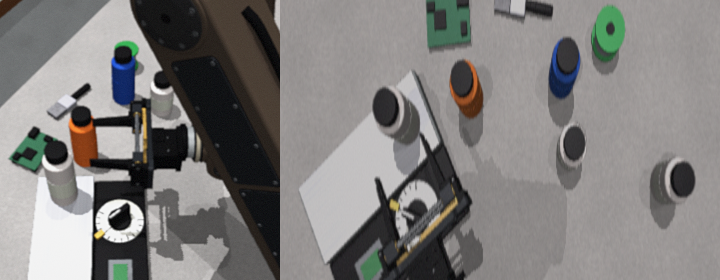

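```bash
cat > caps.py <<'E'
from h import *
def cap(c,guess,w=22,th=60):
    x0,y0=int(guess[0])-w,int(guess[1])-w;sub=c["color"][y0:y0+2*w,x0:x0+2*w].max(2)<th
    n,l,st,ce=cv2.connectedComponentsWithStats(sub.astype(np.uint8),connectivity=4)
    k=l[w,w] or 1+np.argmax(st[1:,4]); return ce[k]+[x0,y0],st[k,2:5]
E
python3 - <<'E'
from caps import *
T,S=pickle.load(open("ts6.pkl","rb"))
for n,g,g2,h in (("b3",(441,239),(369,118),150),("b4",(333,217),(313,168),125),("b2",(148,194),(206,239),235),("blue",(326,163),(273,144),175)):
    a,s1=cap(T,g);b,s2=cap(S,g2);print(n,a,s1,b,s2,"top@",atz(T,a,h-8),"side@",atz(S,b,h-14),tri([(T,a),(S,b)]))
E
```

```text
b3 [442.129 238.628] [ 24  20 387] [357.163 122.493] [ 30  44 805] top@ [ 509.5   -407.389] side@ [ 534.225 -385.485] [ 524.446 -405.42   126.635]
b4 [333.778 216.794] [ 21  20 320] [321.742 164.03 ] [ 30  44 962] top@ [ 563.665 -175.639] side@ [ 553.025 -210.625] [ 550.423 -176.719  143.363]
b2 [145.478 195.036] [ 26  23 446] [204.902 240.804] [ 24  29 479] top@ [603.958 216.899] side@ [609.174 213.583] [604.624 217.05  227.797]
blue [326.986 164.03 ] [ 22  22 363] [272.702 144.903] [ 17  18 248] top@ [ 674.344 -158.5  ] side@ [ 675.152 -161.311] [ 674.574 -159.169  163.135]
```

```bash
python3 - <<'E'
from ik import *
s=robot.state();p=s["position"]
a=np.array([545,0,310.]);b=np.array([450,-364,310.])
show("a32",a,horiz(32));show("a-20",a,horiz(-20));show("a-35",a,horiz(-35))
for k in (.25,.5,.75,1):show(k,a+k*(b-a),horiz(-35))
plan(a);plan(a,horiz(-35),(a,horiz(32)));plan(b,None,(a,horiz(-35)))
E
```

```text
a32 [545.   0. 310.] [-0.577  0.482  2.371  1.99   1.451 -1.308] 
a-20 [545.   0. 310.] [ 0.069  0.465  2.461  3.568  1.374 -1.659] 
a-35 [545.   0. 310.] [ 0.229  0.488  2.345  4.006  1.367 -1.804] 
0.25 [521.25 -91.   310.  ] [-0.034  0.465  2.462  3.729  1.391 -1.689] 
0.5 [ 497.5 -182.   310. ] [-0.352  0.458  2.526  3.403  1.418 -1.612] 
0.75 [ 473.75 -273.    310.  ] [-0.673  0.458  2.519  3.079  1.406 -1.56 ] 
1 [ 450. -364.  310.] [-0.939  0.468  2.443  2.805  1.353 -1.495] 
t 29.4 p [526.481 170.881 257.057] q [-0.088  0.646  2.511  2.51   1.591 -1.584] gap 94.72539699515657
shift total [ 2.112  6.243 -2.884] rows 7 per row [ 0.302  0.892 -0.412]
shift total [0. 0. 0.] rows 1 per row [0. 0. 0.]
turn total [-0.744  0.     0.   ] rows 8 per row [-0.093  0.     0.   ]
shift total [ 0.    14.106  5.238] rows 15 per row [0.    0.94  0.349]
```

```bash

python3 -m inch '[[[0,0,0],[0.3,0.89,-0.41],1],[[0,0,0],[0.3,0.89,-0.41],1],[[0,0,0],[0.3,0.89,-0.41],1],[[0,0,0],[0.3,0.89,-0.41],1],[[0,0,0],[0.3,0.89,-0.41],1],[[0,0,0],[0.3,0.89,-0.41],1],[[0,0,0],[0.3,0.89,-0.41],1]]'
python3 -m inch '[[[-0.0744,0,0],[0,0,0],1],[[-0.0744,0,0],[0,0,0],1],[[-0.0744,0,0],[0,0,0],1],[[-0.0744,0,0],[0,0,0],1],[[-0.0744,0,0],[0,0,0],1],[[-0.0744,0,0],[0,0,0],1],[[-0.0744,0,0],[0,0,0],1],[[-0.0744,0,0],[0,0,0],1],[[-0.0744,0,0],[0,0,0],1],[[-0.0744,0,0],[0,0,0],1]]'
python3 -m inch '[[[0,0,0],[0,0.94,0.35],1],[[0,0,0],[0,0.94,0.35],1],[[0,0,0],[0,0.94,0.35],1],[[0,0,0],[0,0.94,0.35],1],[[0,0,0],[0,0.94,0.35],1],[[0,0,0],[0,0.94,0.35],1],[[0,0,0],[0,0.94,0.35],1],[[0,0,0],[0,0.94,0.35],1],[[0,0,0],[0,0.94,0.35],1],[[0,0,0],[0,0.94,0.35],1],[[0,0,0],[0,0.94,0.35],1],[[0,0,0],[0,0.94,0.35],1]]'
python3 - <<'E'
from caps import *
from ik import *
T=robot.capture("top");a,s=cap(T,(442,239));b3=atz(T,a,142);print(a,s,b3)
a,s=cap(T,(334,217));print("b4",a,s,atz(T,a,117))
a,s=cap(T,(145,195));print("b2",a,s,atz(T,a,227))
d=np.array([np.cos(np.radians(-35)),np.sin(np.radians(-35))])
plan([*(b3-73*d),80],horiz(-35))
E
```

```text
time_s: 30.15
position: [545.8, -0.8, 306.0]
ee_rot: [-1.911, -0.533, -1.918]
wrist_force: [0.9, 0.1, -0.5]
finger_gap: 95.0
finger_force: 0.0
time_s: 31.15
position: [545.4, 1.0, 305.4]
ee_rot: [1.86, -0.604, 1.863]
wrist_force: [-0.5, -1.2, -0.2]
finger_gap: 95.2
finger_force: 0.0
time_s: 32.35
position: [466.0, -291.0, 305.1]
ee_rot: [1.862, -0.602, 1.867]
wrist_force: [0.1, 0.4, -0.1]
finger_gap: 95.3
finger_force: 0.0
[442.116 238.662] [ 24  20 388] [ 509.426 -407.356]
b4 [333.776 216.763] [ 21  20 321] [ 563.734 -175.636]
b2 [145.484 195.016] [ 26  23 448] [603.999 216.886]
t 32.4 p [ 465.602 -293.796  305.255] q [-0.733  0.48   2.513  3.034  1.426 -1.553] gap 95.1132499230735
shift total [-9.009  2.716  1.134] rows 10 per row [-0.901  0.272  0.113]
turn total [ 0.01  -0.002 -0.001] rows 1 per row [ 0.01  -0.002 -0.001]
```

```bash

python3 -m inch '[[[0.01,0,0],[0,0.905,0.38],1],[[0,0,0],[0,0.905,0.38],1],[[0,0,0],[0,0.905,0.38],1],[[0,0,0],[-1,0,0],1],[[0,0,0],[-1,0,0],1],[[0,0,0],[-1,0,0],1],[[0,0,0],[-1,0,0],1],[[0,0,0],[-1,0,0],1],[[0,0,0],[-1,0,0],1],[[0,0,0],[-1,0,0],1],[[0,0,0],[-1,0,0],1],[[0,0,0],[-1,0,0],1]]'
python3 - <<'E'
from ik import *
b3=np.array([509,-407.]);d=np.array([np.cos(np.radians(-35)),np.sin(np.radians(-35))])
plan([*(b3+2*d),80],horiz(-35))
E
```

```text
time_s: 33.6
position: [451.4, -361.5, 78.8]
ee_rot: [1.872, -0.59, 1.878]
wrist_force: [0.6, 0.0, 0.1]
finger_gap: 95.1
finger_force: 0.0
t 33.6 p [ 451.364 -361.506   78.815] q [-0.932  1.168  2.437  2.782  2.011 -1.726] gap 95.1440298897373
shift total [0.04  0.176 3.012] rows 4 per row [0.01  0.044 0.753]
turn total [-0.002 -0.002 -0.002] rows 1 per row [-0.002 -0.002 -0.002]
```

```bash

python3 -m inch '[[[0,0,0],[0.01,0.045,0.75],1],[[0,0,0],[0.01,0.045,0.75],1],[[0,0,0],[0.01,0.045,0.75],1],[[0,0,0],[0.01,0.045,0.75],1],[[0,0,0],[0,0,0],0.4],[[0,0,0],[0,0,0],0.4],[[0,0,0],[0,0,0],0.4],[[0,0,0],[0,0,0],0.4],[[0,0,0],[0,0,0],0.4],[[0,0,0],[0,0,0],0.4]]' 50
python3 -c "
from ik import *
plan([511,-408,310],horiz(-35));show('f',[511,-408,310],horiz(-35,180));show('m',[511,-408,310],horiz(-35,90))
"
```

```text
time_s: 34.6
position: [510.2, -408.3, 81.9]
ee_rot: [1.871, -0.591, 1.878]
wrist_force: [-1.3, -0.4, -1.2]
finger_gap: 63.4
finger_force: 49.9
t 34.6 p [ 510.217 -408.325   81.86 ] q [-0.883  1.075  2.262  2.862  1.761 -1.622] gap 63.41823849887808
shift total [ 9.125 -0.053  0.041] rows 10 per row [ 0.913 -0.005  0.004]
turn total [-0.001 -0.002 -0.002] rows 1 per row [-0.001 -0.002 -0.002]
f [511, -408, 310] [-0.88   0.509  2.266  2.855  1.218  1.673] 
m [511, -408, 310] [-0.88   0.509  2.266  2.855  1.218  0.102]
```

Gripped at TCP z=81.9, with the foot on the bench. I'll lift, flip and hold.

```bash

python3 -m inch '[[[0,0,0],[0.5,0,0],0.4],[[0,0,0],[0.95,0,0],0.4],[[0,0,0],[0.95,0,0],0.4],[[0,0,0],[0.95,0,0],0.4],[[0,0,0],[0.95,0,0],0.4],[[0,0,0],[0.95,0,0],0.4],[[0,0,0],[0.95,0,0],0.4],[[0,0,0],[0.95,0,0],0.4],[[0,0,0],[0.95,0,0],0.4],[[0,0,0],[0.95,0,0],0.4]]' 50
python3 -m inch '[[[0,0,0.0909],[0,0,0],0.4],[[0,0,0.0909],[0,0,0],0.4],[[0,0,0.0909],[0,0,0],0.4],[[0,0,0.0909],[0,0,0],0.4],[[0,0,0.0909],[0,0,0],0.4],[[0,0,0.0909],[0,0,0],0.4],[[0,0,0.0909],[0,0,0],0.4],[[0,0,0.0909],[0,0,0],0.4],[[0,0,0.0909],[0,0,0],0.4],[[0,0,0.0909],[0,0,0],0.4],[[0,0,0.0909],[0,0,0],0.4]]' 50
python3 -m inch '[[[0,0,0.0909],[0,0,0],0.4],[[0,0,0.0909],[0,0,0],0.4],[[0,0,0.0909],[0,0,0],0.4],[[0,0,0.0909],[0,0,0],0.4],[[0,0,0.0909],[0,0,0],0.4],[[0,0,0.0909],[0,0,0],0.4],[[0,0,0.0909],[0,0,0],0.4],[[0,0,0.0909],[0,0,0],0.4],[[0,0,0.0909],[0,0,0],0.4],[[0,0,0.0909],[0,0,0],0.4],[[0,0,0.0909],[0,0,0],0.4]]' 50
python3 -m inch '[[[0,0,0],[0,0,0],0.4],[[0,0,0],[0,0,0],0.4],[[0,0,0],[0,0,0],0.4],[[0,0,0],[0,0,0],0.4],[[0,0,0],[0,0,0],0.4],[[0,0,0],[0,0,0],0.4],[[0,0,0],[0,0,0],0.4],[[0,0,0],[0,0,0],0.4],[[0,0,0],[0,0,0],0.4],[[0,0,0],[0,0,0],0.4]]' | head -1
python3 - <<'E'
from ik import *
plan([511,-408,310],horiz(-35,180));print(robot.state()["wrist_force"])
S=robot.capture("side");T=robot.capture("top")
cv2.imwrite("pics/f7.png",np.hstack([S["color"][20:300,200:480],T["color"][60:340,240:520]])[:,:,::-1])
E
```

```text
time_s: 35.6
position: [509.1, -407.6, 309.6]
ee_rot: [1.872, -0.59, 1.878]
wrist_force: [-0.2, 0.0, -3.7]
finger_gap: 63.4
finger_force: 49.9
time_s: 36.7
position: [509.2, -407.6, 308.6]
ee_rot: [-0.849, 1.641, -1.637]
wrist_force: [-0.6, 0.4, -3.3]
finger_gap: 63.1
finger_force: 49.9
time_s: 37.8
position: [509.2, -407.6, 308.5]
ee_rot: [0.482, 1.514, -0.47]
wrist_force: [-0.7, -0.8, -2.9]
finger_gap: 63.2
finger_force: 49.9
time_s: 38.8
t 38.8 p [ 509.581 -408.353  308.392] q [-0.885  0.515  2.266  2.847  1.228  1.675] gap 63.09732611866595
shift total [-0.064  0.044  0.039] rows 1 per row [-0.064  0.044  0.039]
turn total [ 0.002  0.002 -0.001] rows 1 per row [ 0.002  0.002 -0.001]
[ 0.28   0.14  -3.016]
```

View pics/f7.png

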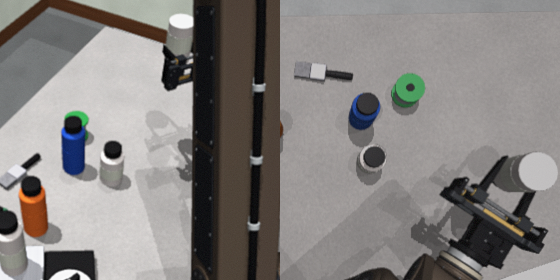

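b3 is upside down with its foot at (180,35) in the left half. I'll finish the hold and turn it back.

```bash

python3 -m inch '[[[0,0,0],[0,0,0],0.4],[[0,0,0],[0,0,0],0.4],[[0,0,0],[0,0,0],0.4],[[0,0,0],[0,0,0],0.4],[[0,0,0],[0,0,0],0.4],[[0,0,0],[0,0,0],0.4],[[0,0,0],[0,0,0],0.4],[[0,0,0],[0,0,0],0.4],[[0,0,0],[0,0,0],0.4],[[0,0,0],[0,0,0],0.4]]' | head -1
python3 -m inch '[[[0,0,0],[0,0,0],0.4],[[0,0,0],[0,0,0],0.4],[[0,0,0],[0,0,0],0.4],[[0,0,0],[0,0,0],0.4],[[0,0,0],[0,0,0],0.4],[[0,0,0],[0,0,0],0.4],[[0,0,0],[0,0,0],0.4],[[0,0,0],[0,0,0],0.4],[[0,0,0],[0,0,0],0.4],[[0,0,0],[0,0,0],0.4],[[0,0,0],[0,0,0],0.4],[[0,0,0],[0,0,0],0.4]]' | head -1
python3 -m inch '[[[0,0,-0.0909],[0,0,0],0.4],[[0,0,-0.0909],[0,0,0],0.4],[[0,0,-0.0909],[0,0,0],0.4],[[0,0,-0.0909],[0,0,0],0.4],[[0,0,-0.0909],[0,0,0],0.4],[[0,0,-0.0909],[0,0,0],0.4],[[0,0,-0.0909],[0,0,0],0.4],[[0,0,-0.0909],[0,0,0],0.4],[[0,0,-0.0909],[0,0,0],0.4],[[0,0,-0.0909],[0,0,0],0.4],[[0,0,-0.0909],[0,0,0],0.4]]' | sed -n '2,3p'
python3 -m inch '[[[0,0,-0.0909],[0,0,0],0.4],[[0,0,-0.0909],[0,0,0],0.4],[[0,0,-0.0909],[0,0,0],0.4],[[0,0,-0.0909],[0,0,0],0.4],[[0,0,-0.0909],[0,0,0],0.4],[[0,0,-0.0909],[0,0,0],0.4],[[0,0,-0.0909],[0,0,0],0.4],[[0,0,-0.0909],[0,0,0],0.4],[[0,0,-0.0909],[0,0,0],0.4],[[0,0,-0.0909],[0,0,0],0.4],[[0,0,-0.0909],[0,0,0],0.4]]' | sed -n '1,6p'
python3 - <<'E'
from ik import *
s=robot.state();p=s["position"]
a=np.array([550,0,348.]);b=np.array([546.7,306,348.])
for k in (0,.25,.5,.75,1):show(k,p+k*(a-p),horiz(-35))
show("a0",a,horiz(0));show("a32",a,horiz(32));show("mid",(a+b)/2,horiz(32));show("b",b,horiz(32))
plan(a,horiz(-35));plan(a,horiz(32),(a,horiz(-35)));plan(b,None,(a,horiz(32)))
E
```

```text
time_s: 39.9
time_s: 41.1
position: [509.6, -408.4, 308.4]
ee_rot: [-0.859, 1.638, -1.646]
time_s: 43.3
position: [509.6, -408.4, 308.4]
ee_rot: [1.871, -0.584, 1.875]
wrist_force: [0.0, -0.3, -3.6]
finger_gap: 63.3
finger_force: 49.9
0 [ 509.578 -408.363  308.393] [-0.883  0.512  2.269  2.852  1.224 -1.47 ] 
0.25 [ 519.684 -306.272  318.295] [-0.665  0.457  2.378  3.084  1.264 -1.554] 
0.5 [ 529.789 -204.182  328.196] [-0.382  0.415  2.424  3.381  1.277 -1.641] 
0.75 [ 539.895 -102.091  338.098] [-0.066  0.392  2.397  3.715  1.271 -1.759] 
1 [550.   0. 348.] [ 0.226  0.397  2.302  4.029  1.28  -1.91 ] 
a0 [550.   0. 348.] [-0.226  0.335  2.475  2.903  1.248 -1.494] 
a32 [550.   0. 348.] [-0.569  0.387  2.327  1.979  1.392 -1.181] 
mid [548.35 153.   348.  ] [-0.146  0.364  2.39   2.399  1.279 -1.312] 
b [546.7 306.  348. ] [ 0.299  0.397  2.3    2.855  1.143 -1.449] 
t 43.3 p [ 509.578 -408.363  308.393] q [-0.885  0.515  2.266  2.847  1.228 -1.472] gap 63.3229830218997
shift total [  1.657 -14.325  -7.999] rows 15 per row [ 0.11  -0.955 -0.533]
turn total [-0.002 -0.002  0.002] rows 1 per row [-0.002 -0.002  0.002]
shift total [0. 0. 0.] rows 1 per row [0. 0. 0.]
turn total [0.744 0.    0.   ] rows 8 per row [0.093 0.    0.   ]
shift total [  0.    -10.45    6.374] rows 11 per row [ 0.    -0.95   0.579]
```

```bash

python3 -m inch '[[[0,0,0],[0.11,-0.955,-0.533],0.4],[[0,0,0],[0.11,-0.955,-0.533],0.4],[[0,0,0],[0.11,-0.955,-0.533],0.4],[[0,0,0],[0.11,-0.955,-0.533],0.4],[[0,0,0],[0.11,-0.955,-0.533],0.4],[[0,0,0],[0.11,-0.955,-0.533],0.4],[[0,0,0],[0.11,-0.955,-0.533],0.4],[[0,0,0],[0.11,-0.955,-0.533],0.4],[[0,0,0],[0.11,-0.955,-0.533],0.4],[[0,0,0],[0.11,-0.955,-0.533],0.4],[[0,0,0],[0.11,-0.955,-0.533],0.4],[[0,0,0],[0.11,-0.955,-0.533],0.4]]' | sed -n '2,3p'
python3 -m inch '[[[0,0,0],[0.11,-0.955,-0.533],0.4],[[0,0,0],[0.11,-0.955,-0.533],0.4],[[0,0,0],[0.11,-0.955,-0.533],0.4],[[0.0744,0,0],[0,0,0],0.4],[[0.0744,0,0],[0,0,0],0.4],[[0.0744,0,0],[0,0,0],0.4],[[0.0744,0,0],[0,0,0],0.4],[[0.0744,0,0],[0,0,0],0.4]]' | sed -n '2,3p'
python3 -m inch '[[[0.0744,0,0],[0,0,0],0.4],[[0.0744,0,0],[0,0,0],0.4],[[0.0744,0,0],[0,0,0],0.4],[[0.0744,0,0],[0,0,0],0.4],[[0.0744,0,0],[0,0,0],0.4],[[0,0,0],[0,0,0],0.4]]' | sed -n '2,6p'
python3 - <<'E'
from caps import *
from ik import *
plan([546.7,306,348],horiz(32))
T=robot.capture("top")
a,s=cap(T,(334,217));print("b4",a,s,atz(T,a,117))
a,s=cap(T,(145,195));print("b2",a,s,atz(T,a,227))
E
```

```text
position: [541.8, -80.8, 341.8]
ee_rot: [1.871, -0.59, 1.879]
position: [549.7, 0.2, 350.1]
ee_rot: [2.202, -0.033, 2.211]
position: [551.2, -2.4, 350.3]
ee_rot: [-1.908, -0.538, -1.92]
wrist_force: [0.6, 0.3, -2.3]
finger_gap: 62.8
finger_force: 49.9
t 45.9 p [551.222  -2.377 350.33 ] q [-0.568  0.386  2.325  1.993  1.39  -1.184] gap 62.79854826234514
shift total [ -0.077 -10.638   6.246] rows 11 per row [-0.007 -0.967  0.568]
turn total [ 0.008 -0.003  0.003] rows 1 per row [ 0.008 -0.003  0.003]
b4 [333.676 216.872] [ 21  20 321] [ 563.491 -175.403]
b2 [145.429 195.013] [ 26  23 448] [604.006 217.   ]
```

```bash

python3 -m inch '[[[0.008,0,0],[0,-0.967,0.568],0.4],[[0,0,0],[0,-0.967,0.568],0.4],[[0,0,0],[0,-0.967,0.568],0.4],[[0,0,0],[0,-0.967,0.568],0.4],[[0,0,0],[0,-0.967,0.568],0.4],[[0,0,0],[0,-0.967,0.568],0.4],[[0,0,0],[0,-0.967,0.568],0.4],[[0,0,0],[0,-0.967,0.568],0.4],[[0,0,0],[0,-0.967,0.568],0.4],[[0,0,0],[0,-0.967,0.568],0.4],[[0,0,0],[0,-0.967,0.568],0.4],[[0,0,0],[0,0,0],0.4]]' | sed -n '2,6p'
python3 - <<'E'
from ik import *
plan([546.7,306,142],horiz(32))
E
```

```text
position: [540.3, 310.8, 349.7]
ee_rot: [-1.902, -0.549, -1.908]
wrist_force: [-0.9, 0.1, -3.1]
finger_gap: 63.8
finger_force: 49.9
t 47.1 p [540.298 310.826 349.746] q [ 0.316  0.394  2.304  2.873  1.143 -1.459] gap 63.77835095608714
shift total [-8.311  0.28   0.091] rows 9 per row [-0.923  0.031  0.01 ]
turn total [-0.001 -0.002  0.002] rows 1 per row [-0.001 -0.002  0.002]
```

```bash

python3 -m inch '[[[0,0,0],[-0.95,0.28,0.09],0.4],[[0,0,0],[-0.95,0,0],0.4],[[0,0,0],[-0.95,0,0],0.4],[[0,0,0],[-0.95,0,0],0.4],[[0,0,0],[-0.95,0,0],0.4],[[0,0,0],[-0.95,0,0],0.4],[[0,0,0],[-0.95,0,0],0.4],[[0,0,0],[-0.95,0,0],0.4],[[0,0,0],[-0.3,0,0],0.4],[[0,0,0],[-0.1,0,0],0.4],[[0,0,0],[0,0,0],0.4]]' | sed -n '2,4p'
python3 -m inch '[[[0,0,0],[-0.05,0,0],0.4],[[0,0,0],[0,0,0],0.4]]' | sed -n '2p;4p'
python3 -m inch '[[[0,0,0],[-0.04,0,0],0.4],[[0,0,0],[0,0,0],0.4]]' | sed -n '2p;4p'
```

```text
position: [548.8, 303.1, 150.7]
ee_rot: [-1.902, -0.548, -1.911]
wrist_force: [0.8, 0.3, -3.4]
position: [549.0, 303.2, 150.0]
wrist_force: [0.3, -0.6, -3.5]
position: [549.0, 303.2, 148.3]
wrist_force: [0.7, -0.5, -2.9]
```

```bash

python3 -m inch '[[[0,0,0],[-0.16,0,0],0.4],[[0,0,0],[0,0,0],0.4]]' | sed -n '2p;4p'
python3 -m inch '[[[0,0,0],[-0.06,0,0],0.4],[[0,0,0],[0,0,0],0.4]]' | sed -n '2p;4p'
python3 -m inch '[[[0,0,0],[-0.04,0,0],0.4],[[0,0,0],[0,0,0],0.4]]' | sed -n '2p;4p'

```

```text
position: [549.0, 303.2, 143.5]
wrist_force: [0.4, -0.6, -3.3]
position: [549.0, 303.2, 142.1]
wrist_force: [-0.2, 0.0, -3.8]
position: [549.1, 303.2, 141.9]
wrist_force: [-1.4, -1.2, 1.0]
```

```bash

python3 -m inch '[[[0,0,0],[0,0,0],0.84],[[0,0,0],[0,0,0],0.84],[[0,0,0],[0,0,0],0.84],[[0,0,0],[0,0,0],0.84],[[0,0,0],[0,0,-0.6],0.84],[[0,0,0],[0,0,-1],0.84],[[0,0,0],[0,0,-1],0.84],[[0,0,0],[0,0,-1],1],[[0,0,0],[1,0,0],1],[[0,0,0],[1,0,0],1],[[0,0,0],[1,0,0],1],[[0,0,0],[1,0,0],1]]' | sed -n '2,5p'
python3 -m inch '[[[0,0,0],[1,0,0],1],[[0,0,0],[1,0,0],1],[[0,0,0],[0.5,0,0],1]]' | sed -n '2,5p'
python3 - <<'E'
from caps import *
from ik import *
T=robot.capture("top");S=robot.capture("side")
for n,g,h in (("b4",(334,217),117),("b2",(145,195),227),("b3",px(T,[547,302,202]),202)):
  a,s=cap(T,g);print(n,a,s,atz(T,a,h))
cv2.imwrite("pics/f8.png",np.hstack([S["color"][90:410,120:400],T["color"][90:410,40:460]])[:,:,::-1])
s=robot.state();p=s["position"]
a=np.array([550,0,310.]);d=np.array([np.cos(np.radians(-20)),np.sin(np.radians(-20))]);b4=np.array([563.3,-175.5]);b=np.array([*(b4-73*d),310])
for k in (0,.25,.5,.75,1):show(k,p+k*(a-p),horiz(32))
show("a0",a,horiz(0));show("a-20",a,horiz(-20));show("mid",(a+b)/2,horiz(-20));show("b",b,horiz(-20));show("low",[b[0],b[1],78],horiz(-20))
plan(a,horiz(-20));plan(b,None,(a,horiz(-20)))
E
```

```text
position: [472.1, 255.4, 241.5]
ee_rot: [-1.902, -0.547, -1.91]
wrist_force: [-0.3, 0.2, -0.8]
finger_gap: 94.6
position: [471.3, 255.5, 305.9]
ee_rot: [-1.898, -0.548, -1.914]
wrist_force: [-0.5, 0.5, -0.3]
finger_gap: 95.4
b4 [333.809 216.762] [ 21  20 324] [ 563.735 -175.71 ]
b2 [145.429 195.013] [ 26  23 450] [604.006 216.999]
b3 [108.093 223.386] [ 25  22 443] [549.749 301.753]
0 [471.368 255.531 305.915] [ 0.205  0.471  2.551  2.786  1.458 -1.529] 
0.25 [491.026 191.648 306.936] [-0.035  0.467  2.554  2.545  1.471 -1.503] 
0.5 [510.684 127.765 307.958] [-0.251  0.465  2.519  2.326  1.462 -1.456] 
0.75 [530.342  63.883 308.979] [-0.429  0.47   2.451  2.142  1.45  -1.386] 
1 [550.   0. 310.] [-0.569  0.485  2.36   1.997  1.445 -1.301] 
a0 [550.   0. 310.] [-0.226  0.458  2.515  2.913  1.407 -1.533] 
a-20 [550.   0. 310.] [ 0.068  0.467  2.449  3.568  1.365 -1.663] 
mid [522.351 -75.266 310.   ] [-0.193  0.456  2.545  3.299  1.432 -1.593] 
b [ 494.702 -150.533  310.   ] [-0.497  0.455  2.595  2.993  1.48  -1.557] 
low [np.float64(494.70243868262867), np.float64(-150.5325295372262), 78] [-0.497  1.31   2.59   2.939  2.319 -1.71 ] 
t 50.9 p [471.368 255.531 305.915] q [ 0.205  0.481  2.549  2.787  1.474 -1.536] gap 95.23190037813198
shift total [ 0.142 10.336 -2.747] rows 11 per row [ 0.013  0.94  -0.25 ]
turn total [-0.578 -0.006  0.   ] rows 7 per row [-0.083 -0.001  0.   ]
shift total [ 0.     6.415 -0.019] rows 7 per row [ 0.     0.916 -0.003]
```

View pics/f8.png

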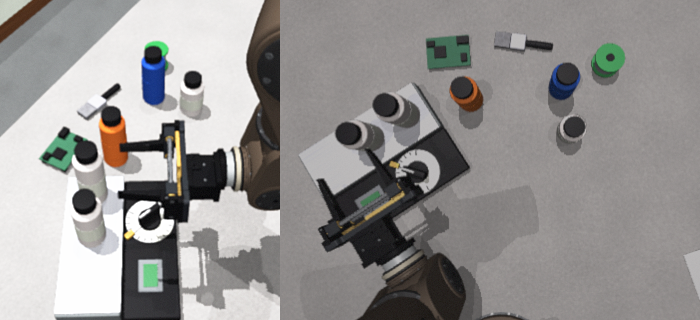

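b2 and b3 stand upright on the metal top, with caps at crop (388,108) and (351,135), and the knob is unmoved. Next is b4 at (564,-176).

```bash

python3 -m inch '[[[0,0,0],[0,0.94,-0.25],1],[[0,0,0],[0,0.94,-0.25],1],[[0,0,0],[0,0.94,-0.25],1],[[0,0,0],[0,0.94,-0.25],1],[[0,0,0],[0,0.94,-0.25],1],[[0,0,0],[0,0.94,-0.25],1],[[0,0,0],[0,0.94,-0.25],1],[[0,0,0],[0,0.94,-0.25],1],[[0,0,0],[0,0.94,-0.25],1],[[0,0,0],[0,0.94,-0.25],1],[[0,0,0],[0,0.94,-0.25],1]]' | sed -n '2,3p'
python3 -m inch '[[[-0.0723,0,0],[0,0,0],1],[[-0.0723,0,0],[0,0,0],1],[[-0.0723,0,0],[0,0,0],1],[[-0.0723,0,0],[0,0,0],1],[[-0.0723,0,0],[0,0,0],1],[[-0.0723,0,0],[0,0,0],1],[[-0.0723,0,0],[0,0,0],1],[[-0.0723,0,0],[0,0,0],1]]' | sed -n '2,3p'
python3 -m inch '[[[0,0,0],[0,0.916,0],1],[[0,0,0],[0,0.916,0],1],[[0,0,0],[0,0.916,0],1],[[0,0,0],[0,0.916,0],1],[[0,0,0],[0,0.916,0],1],[[0,0,0],[0,0.916,0],1],[[0,0,0],[0,0.916,0],1],[[0,0,0],[0,0,0],1]]' | sed -n '2,3p'
python3 - <<'E'
from caps import *
from ik import *
T=robot.capture("top")
for n,g,h in (("b4",(334,217),117),("b2",(145,195),227),("b3",(108,223),202)):
  a,s=cap(T,g);print(n,a,s,atz(T,a,h))
plan([494.7,-150.5,78],horiz(-20))
E
```

```text
position: [550.6, -1.3, 303.0]
ee_rot: [-1.901, -0.545, -1.909]
position: [549.9, 0.0, 302.5]
ee_rot: [2.025, -0.363, 2.031]
position: [494.7, -153.3, 302.5]
ee_rot: [2.025, -0.364, 2.033]
b4 [333.77  216.789] [ 21  20 322] [ 563.676 -175.622]
b2 [145.446 194.987] [ 26  23 448] [604.06  216.965]
b3 [108.09  223.339] [ 25  22 443] [549.848 301.761]
t 53.6 p [ 495.021 -152.329  302.656] q [-0.498  0.49   2.597  2.997  1.52  -1.561] gap 95.31038872634193
shift total [-8.986 -0.049 -0.068] rows 9 per row [-0.998 -0.005 -0.008]
turn total [ 0.003 -0.002 -0.001] rows 1 per row [ 0.003 -0.002 -0.001]
```

```bash

python3 -m inch '[[[0,0,0],[-0.99,-0.05,-0.07],1],[[0,0,0],[-0.99,0,0],1],[[0,0,0],[-0.99,0,0],1],[[0,0,0],[-0.99,0,0],1],[[0,0,0],[-0.99,0,0],1],[[0,0,0],[-0.99,0,0],1],[[0,0,0],[-0.99,0,0],1],[[0,0,0],[-0.99,0,0],1],[[0,0,0],[-0.99,0,0],1]]' | sed -n '2,4p'
python3 - <<'E'
from ik import *
d=np.array([np.cos(np.radians(-20)),np.sin(np.radians(-20))])
plan([*(np.array([563.3,-175.5])+2*d),78],horiz(-20))
E
```

```text
position: [495.5, -147.6, 78.9]
ee_rot: [2.028, -0.358, 2.036]
wrist_force: [0.7, -0.0, 1.1]
t 54.5 p [ 495.453 -147.618   78.942] q [-0.486  1.309  2.585  2.954  2.317 -1.698] gap 95.40717614940249
shift total [-0.049  0.121  3.011] rows 4 per row [-0.012  0.03   0.753]
turn total [-0.    -0.002 -0.   ] rows 1 per row [-0.    -0.002 -0.   ]
```

```bash

python3 -m inch '[[[0,0,0],[-0.04,0.06,0.75],1],[[0,0,0],[-0.04,0.06,0.75],1],[[0,0,0],[-0.04,0,0.75],1],[[0,0,0],[0,0,0.75],1],[[0,0,0],[0,0,0],0.4],[[0,0,0],[0,0,0],0.4],[[0,0,0],[0,0,0],0.4],[[0,0,0],[0,0,0],0.4],[[0,0,0],[0,0,0],0.4],[[0,0,0],[0,0,0],0.4]]' 50
python3 -c "
from ik import *
plan([565,-176,310],horiz(-20));show('f',[565,-176,310],horiz(-20,180))
"
```

```text
time_s: 55.5
position: [564.5, -177.4, 77.8]
ee_rot: [2.028, -0.361, 2.035]
wrist_force: [-0.5, 1.0, -1.9]
finger_gap: 63.1
finger_force: 50.0
t 55.5 p [ 564.512 -177.406   77.786] q [-0.466  1.151  2.405  3.015  1.986 -1.62 ] gap 63.09516260602568
shift total [ 9.288 -0.078  0.031] rows 10 per row [ 0.929 -0.008  0.003]
turn total [ 0.001 -0.002 -0.001] rows 1 per row [ 0.001 -0.002 -0.001]
f [565, -176, 310] [-0.463  0.473  2.414  3.024  1.318  1.6  ]
```

Gripped at z=77.8. I'll lift, flip, hold 3 s and turn back.

```bash

python3 -m inch '[[[0,0,0],[0.5,0,0],0.4],[[0,0,0],[0.95,0,0],0.4],[[0,0,0],[0.95,0,0],0.4],[[0,0,0],[0.95,0,0],0.4],[[0,0,0],[0.95,0,0],0.4],[[0,0,0],[0.95,0,0],0.4],[[0,0,0],[0.95,0,0],0.4],[[0,0,0],[0.95,0,0],0.4],[[0,0,0],[0.95,0,0],0.4],[[0,0,0],[0.95,0,0],0.4],[[0,0,0],[0.5,0,0],0.4]]' 50 | sed -n '2,6p'
python3 -m inch '[[[0,0,0.0909],[0,0,0],0.4],[[0,0,0.0909],[0,0,0],0.4],[[0,0,0.0909],[0,0,0],0.4],[[0,0,0.0909],[0,0,0],0.4],[[0,0,0.0909],[0,0,0],0.4],[[0,0,0.0909],[0,0,0],0.4],[[0,0,0.0909],[0,0,0],0.4],[[0,0,0.0909],[0,0,0],0.4],[[0,0,0.0909],[0,0,0],0.4],[[0,0,0.0909],[0,0,0],0.4],[[0,0,0.0909],[0,0,0],0.4]]' 50 | sed -n '2,3p'
python3 -m inch '[[[0,0,0.0909],[0,0,0],0.4],[[0,0,0.0909],[0,0,0],0.4],[[0,0,0.0909],[0,0,0],0.4],[[0,0,0.0909],[0,0,0],0.4],[[0,0,0.0909],[0,0,0],0.4],[[0,0,0.0909],[0,0,0],0.4],[[0,0,0.0909],[0,0,0],0.4],[[0,0,0.0909],[0,0,0],0.4],[[0,0,0.0909],[0,0,0],0.4],[[0,0,0.0909],[0,0,0],0.4],[[0,0,0.0909],[0,0,0],0.4]]' 50 | sed -n '2,6p'
python3 -m inch '[[[0,0,0],[0,0,0],0.4],[[0,0,0],[0,0,0],0.4],[[0,0,0],[0,0,0],0.4],[[0,0,0],[0,0,0],0.4],[[0,0,0],[0,0,0],0.4],[[0,0,0],[0,0,0],0.4],[[0,0,0],[0,0,0],0.4],[[0,0,0],[0,0,0],0.4],[[0,0,0],[0,0,0],0.4],[[0,0,0],[0,0,0],0.4]]' | head -1
python3 - <<'E'
from ik import *
plan([565,-176,310],horiz(-20,180))
S=robot.capture("side");T=robot.capture("top")
cv2.imwrite("pics/f9.png",np.hstack([S["color"][20:300,140:420],T["color"][60:340,60:460]])[:,:,::-1])
E
```

```text
position: [563.0, -177.3, 318.5]
ee_rot: [2.026, -0.36, 2.037]
wrist_force: [-0.4, -0.2, -3.6]
finger_gap: 63.1
finger_force: 50.0
position: [563.1, -177.4, 316.2]
ee_rot: [-1.015, 1.463, -1.459]
position: [563.1, -177.4, 316.2]
ee_rot: [0.28, 1.549, -0.269]
wrist_force: [0.2, 0.2, -3.3]
finger_gap: 63.3
finger_force: 50.0
time_s: 59.8
t 59.8 p [ 563.561 -177.477  317.05 ] q [-0.468  0.458  2.408  3.019  1.302  1.605] gap 63.522376322917296
shift total [0.282 0.075 0.032] rows 1 per row [0.282 0.075 0.032]
turn total [-0.001  0.003 -0.001] rows 1 per row [-0.001  0.003 -0.001]
```

View pics/f9.png

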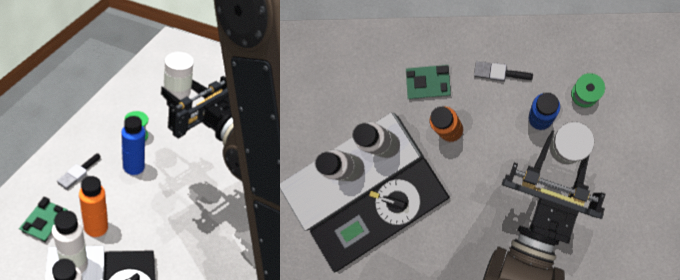

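b4 is upside down with its foot at (178,70) in the crop. I'll finish the hold and return it.

```bash

python3 -m inch '[[[0,0,0],[0,0,0],0.4],[[0,0,0],[0,0,0],0.4],[[0,0,0],[0,0,0],0.4],[[0,0,0],[0,0,0],0.4],[[0,0,0],[0,0,0],0.4],[[0,0,0],[0,0,0],0.4],[[0,0,0],[0,0,0],0.4],[[0,0,0],[0,0,0],0.4],[[0,0,0],[0,0,0],0.4],[[0,0,0],[0,0,0],0.4]]' | head -1
python3 -m inch '[[[0,0,0],[0,0,0],0.4],[[0,0,0],[0,0,0],0.4],[[0,0,0],[0,0,0],0.4],[[0,0,0],[0,0,0],0.4],[[0,0,0],[0,0,0],0.4],[[0,0,0],[0,0,0],0.4],[[0,0,0],[0,0,0],0.4],[[0,0,0],[0,0,0],0.4],[[0,0,0],[0,0,0],0.4],[[0,0,0],[0,0,0],0.4],[[0,0,0],[0,0,0],0.4],[[0,0,0],[0,0,0],0.4]]' | head -1
python3 -m inch '[[[0,0,-0.0909],[0,0,0],0.4],[[0,0,-0.0909],[0,0,0],0.4],[[0,0,-0.0909],[0,0,0],0.4],[[0,0,-0.0909],[0,0,0],0.4],[[0,0,-0.0909],[0,0,0],0.4],[[0,0,-0.0909],[0,0,0],0.4],[[0,0,-0.0909],[0,0,0],0.4],[[0,0,-0.0909],[0,0,0],0.4],[[0,0,-0.0909],[0,0,0],0.4],[[0,0,-0.0909],[0,0,0],0.4],[[0,0,-0.0909],[0,0,0],0.4]]' | sed -n '2,3p'
python3 -m inch '[[[0,0,-0.0909],[0,0,0],0.4],[[0,0,-0.0909],[0,0,0],0.4],[[0,0,-0.0909],[0,0,0],0.4],[[0,0,-0.0909],[0,0,0],0.4],[[0,0,-0.0909],[0,0,0],0.4],[[0,0,-0.0909],[0,0,0],0.4],[[0,0,-0.0909],[0,0,0],0.4],[[0,0,-0.0909],[0,0,0],0.4],[[0,0,-0.0909],[0,0,0],0.4],[[0,0,-0.0909],[0,0,0],0.4],[[0,0,-0.0909],[0,0,0],0.4]]' | sed -n '1,6p'
python3 - <<'E'
from ik import *
s=robot.state();p=s["position"]
a=np.array([560,0,348.]);b=np.array([491.4,395.3,348.])
for k in (0,.5,1):show(k,p+k*(a-p),horiz(-20))
show("a0",a,horiz(0))
for k in (0,.25,.5,.75,1):show(k,a+k*(b-a),horiz(32))
plan(a,horiz(32));plan(b,None,(a,horiz(32)))
E
```

```text
time_s: 60.9
time_s: 62.1
position: [563.6, -177.4, 317.0]
ee_rot: [-1.024, 1.457, -1.468]
time_s: 64.3
position: [563.5, -177.5, 317.1]
ee_rot: [2.025, -0.354, 2.033]
wrist_force: [-0.5, 0.2, -2.9]
finger_gap: 63.5
finger_force: 50.0
0 [ 563.54  -177.49   317.054] [-0.469  0.453  2.41   3.017  1.294 -1.537] 
0.5 [561.77  -88.745 332.527] [-0.211  0.4    2.429  3.286  1.262 -1.615] 
1 [560.   0. 348.] [ 0.066  0.364  2.391  3.585  1.218 -1.734] 
a0 [560.   0. 348.] [-0.218  0.342  2.452  2.91   1.232 -1.493] 
0 [560.   0. 348.] [-0.554  0.395  2.306  1.99   1.381 -1.171] 
0.25 [542.85   98.825 348.   ] [-0.313  0.361  2.399  2.234  1.329 -1.273] 
0.5 [525.7  197.65 348.  ] [-0.011  0.351  2.428  2.541  1.267 -1.369] 
0.75 [508.55  296.475 348.   ] [ 0.305  0.365  2.387  2.869  1.194 -1.468] 
1 [491.4 395.3 348. ] [ 0.582  0.403  2.285  3.168  1.117 -1.582] 
t 64.3 p [ 563.54  -177.49   317.054] q [-0.468  0.458  2.408  3.019  1.302 -1.542] gap 63.45243012654511
shift total [ 1.278 -6.615 -2.563] rows 7 per row [ 0.183 -0.945 -0.366]
turn total [ 0.579 -0.002  0.004] rows 7 per row [ 0.083 -0.     0.001]
shift total [  0.    -14.863   6.052] rows 15 per row [ 0.    -0.991  0.403]
```

```bash

python3 -m inch '[[[0,0,0],[0.183,-0.945,-0.366],0.4],[[0,0,0],[0.183,-0.945,-0.366],0.4],[[0,0,0],[0.183,-0.945,-0.366],0.4],[[0,0,0],[0.183,-0.945,-0.366],0.4],[[0,0,0],[0.183,-0.945,-0.366],0.4],[[0,0,0],[0.183,-0.945,-0.366],0.4],[[0,0,0],[0.183,-0.945,-0.366],0.4]]' | sed -n '2,3p'
python3 -m inch '[[[0.0723,0,0],[0,0,0],0.4],[[0.0723,0,0],[0,0,0],0.4],[[0.0723,0,0],[0,0,0],0.4],[[0.0723,0,0],[0,0,0],0.4],[[0.0723,0,0],[0,0,0],0.4],[[0.0723,0,0],[0,0,0],0.4],[[0.0723,0,0],[0,0,0],0.4],[[0.0723,0,0],[0,0,0],0.4]]' | sed -n '2,3p'
python3 -m inch '[[[0,0,0],[0,-0.96,0.39],0.4],[[0,0,0],[0,-0.96,0.39],0.4],[[0,0,0],[0,-0.96,0.39],0.4],[[0,0,0],[0,-0.96,0.39],0.4],[[0,0,0],[0,-0.96,0.39],0.4],[[0,0,0],[0,-0.96,0.39],0.4],[[0,0,0],[0,-0.96,0.39],0.4],[[0,0,0],[0,-0.96,0.39],0.4],[[0,0,0],[0,-0.96,0.39],0.4],[[0,0,0],[0,-0.96,0.39],0.4],[[0,0,0],[0,-0.96,0.39],0.4],[[0,0,0],[0,-0.96,0.39],0.4]]' | sed -n '2,3p'
python3 -m inch '[[[0,0,0],[0,-0.96,0.39],0.4],[[0,0,0],[0,-0.96,0.39],0.4],[[0,0,0],[0,-0.96,0.39],0.4],[[0,0,0],[0,0,0],0.4],[[0,0,0],[0,0,0],0.4]]' | sed -n '2,6p'
python3 - <<'E'
from ik import *
plan([491.4,395.3,140],horiz(32))
E
```

```text
position: [559.8, 0.9, 349.2]
ee_rot: [2.026, -0.361, 2.036]
position: [559.5, -0.6, 349.0]
ee_rot: [-1.9, -0.55, -1.909]
position: [506.9, 307.3, 348.8]
ee_rot: [-1.902, -0.546, -1.912]
position: [493.6, 383.2, 348.5]
ee_rot: [-1.902, -0.547, -1.911]
wrist_force: [-0.6, -0.6, -4.0]
finger_gap: 63.1
finger_force: 50.0
t 67.5 p [493.588 383.214 348.481] q [ 0.552  0.4    2.297  3.135  1.131 -1.571] gap 63.10321243162433
shift total [-8.339 -0.48   0.147] rows 9 per row [-0.927 -0.053  0.016]
turn total [ 0.    -0.003  0.002] rows 1 per row [ 0.    -0.003  0.002]
```

```bash

python3 -m inch '[[[0,0,0],[-0.97,-0.48,0.15],0.4],[[0,0,0],[-0.97,0,0],0.4],[[0,0,0],[-0.97,0,0],0.4],[[0,0,0],[-0.97,0,0],0.4],[[0,0,0],[-0.97,0,0],0.4],[[0,0,0],[-0.97,0,0],0.4],[[0,0,0],[-0.97,0,0],0.4],[[0,0,0],[-0.97,0,0],0.4],[[0,0,0],[-0.3,0,0],0.4],[[0,0,0],[-0.1,0,0],0.4],[[0,0,0],[0,0,0],0.4]]' | sed -n '2p;4p'
python3 -c "
from ik import *
plan([491.4,395.3,138],horiz(32))"
```

```text
position: [492.3, 394.6, 145.2]
wrist_force: [0.3, 0.2, -3.1]
t 68.6 p [492.317 394.562 145.206] q [ 0.581  0.935  2.344  3.167  1.712 -1.57 ] gap 63.497987197899825
shift total [-0.288 -0.045 -0.017] rows 1 per row [-0.288 -0.045 -0.017]
turn total [ 0.002 -0.003  0.002] rows 1 per row [ 0.002 -0.003  0.002]
```

```bash

python3 -m inch '[[[0,0,0],[-0.2,0,0],0.4],[[0,0,0],[0,0,0],0.4]]' | sed -n '2p;4p'
python3 -m inch '[[[0,0,0],[-0.06,0,0],0.4],[[0,0,0],[0,0,0],0.4]]' | sed -n '2p;4p'
python3 -m inch '[[[0,0,0],[-0.04,0,0],0.4],[[0,0,0],[0,0,0],0.4]]' | sed -n '2p;4p'

```

```text
position: [492.2, 394.9, 140.3]
wrist_force: [-0.2, 1.2, -3.3]
position: [492.1, 395.0, 138.5]
wrist_force: [0.1, 0.7, -3.0]
position: [492.2, 395.0, 137.9]
wrist_force: [0.3, -0.6, 1.9]
```

Contact, at the height I expected. I'll release, retreat and check.

```bash

python3 -m inch '[[[0,0,0],[0,0,0],0.84],[[0,0,0],[0,0,0],0.84],[[0,0,0],[0,0,0],0.84],[[0,0,0],[0,0,0],0.84],[[0,0,0],[0,0,-0.6],0.84],[[0,0,0],[0,0,-1],0.84],[[0,0,0],[0,0,-1],0.84],[[0,0,0],[0,0,-1],1],[[0,0,0],[1,0,0],1],[[0,0,0],[1,0,0],1],[[0,0,0],[1,0,0],1],[[0,0,0],[1,0,0],1]]' | sed -n '2,5p'
python3 -m inch '[[[0,0,0],[1,0,0],1],[[0,0,0],[1,0,0],1],[[0,0,0],[1,0,0],1],[[0,0,0],[0,0,0],1],[[0,0,0],[0,0,0],1],[[0,0,0],[0,0,0],1]]' | sed -n '1,5p'
python3 - <<'E'
from caps import *
T=robot.capture("top");S=robot.capture("side")
C=np.array([545,305.]);a=np.radians(31.8);M=np.array([[np.cos(a),np.sin(a)],[-np.sin(a),np.cos(a)]])
for n,g,h in (("b2",(145,195),227),("b3",(108,223),202),("b4",px(T,[490,394,177]),177)):
  c,s=cap(T,g);x=atz(T,c,h);print(n,c,s,x,"plate",M@(x-C))
s=S["color"][170:420,120:320];t=T["color"][90:340,40:260]
cv2.imwrite("pics/fin.png",np.hstack([cv2.resize(s,None,fx=1.9,fy=1.9),cv2.resize(t,None,fx=1.9,fy=1.9)])[:,:,::-1])
E
```

```text
position: [415.0, 347.3, 237.2]
ee_rot: [-1.903, -0.547, -1.911]
wrist_force: [0.2, 1.0, 0.8]
finger_gap: 94.9
time_s: 71.0
position: [414.8, 347.4, 310.8]
ee_rot: [-1.903, -0.547, -1.911]
wrist_force: [0.2, 0.2, -0.1]
finger_gap: 95.1
b2 [145.478 195.038] [ 26  23 452] [603.955 216.898] plate [   3.679 -105.944]
b3 [108.04  223.383] [ 25  22 447] [549.758 301.863] plate [ 2.391 -5.174]
b4 [ 68.757 252.347] [ 26  22 453] [491.693 394.31 ] plate [  1.757 103.994]
```

View pics/fin.png

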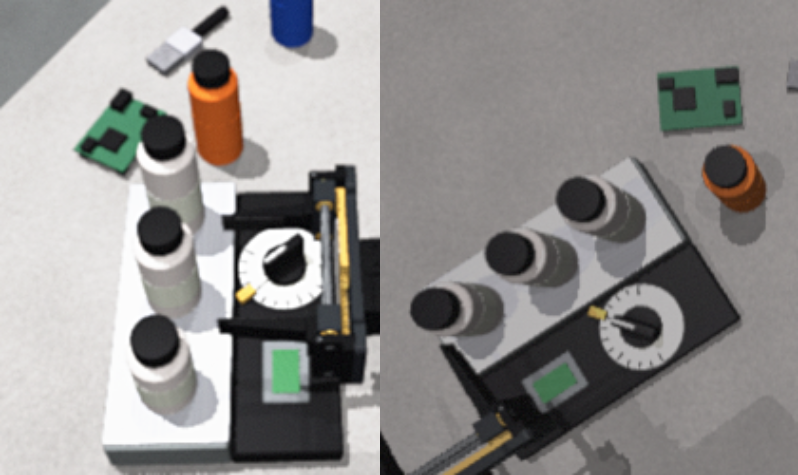

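All three bottles stand upright in a row on the metal top, with caps at (163,135), (160,230) and (155,340) in the left half. The knob's pointer is at the tab, the bystanders are untouched and the gripper is clear.

```bash
python3 -c "
from station import robot
print(robot.finish_job())"
```

```text
the job is handed in; nothing more can be done
None
```

The job is handed in (no verdict came back): the knob is at the brass tab, and b2, b3 and b4 (b1 was absent) were each held upside down for 3 s, tallest first, and stand upright on the warmer's top with the spool, brush and board left alone.

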